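# Press two rolling crank axles into the spring magazine

## Robot

A 6-joint arm with a two-finger parallel gripper is mounted at the origin on the work surface. World frame = base frame: x ahead of the robot, y to its left, z up, the work surface at z = 0. Lengths are in m, angles in rad, forces in N, time in s.
With the tool pointing down it reaches from about 0.35 to 0.775 m from the base axis. Payload 5.5 kg.
Tool frame: the origin (TCP) lies at the very end of the fingers, on their centre line; the grasp point (between the pads) lies 19 mm behind it; x points along the fingers, y is the direction in which the jaws open and shut, and the axes are right-handed (so a half turn about x gives the same grasp; the last joint's range is limited). The gripper opens to 85 mm and grips with 20 to 120 N. Pads are 22 mm wide; open, the fingers measure 114 mm over their backs; the gripper's body (76 mm by 85 mm) begins 54 mm behind the grasp point. The pads swing forward as they close: fully open they stand 13 mm farther back than shut.
Start: joints at [-1.415, 0.313, 0.046, 1.304, 0, 1.431], TCP at [0.168, -0.55, 0.231] pointing down, gripper open.
Joint ranges: [-2.76, 2.76], [-0.86, 1.69], [-1.03, 1.26], [-2.2, 2.34], [-1.47, 1.5], [-3.14, 3.14]. Speed limits (rad/s): [2.57, 2.57, 3.14, 3.14, 3.14, 3.14].

## Interface

Orientations are given as a unit quaternion [x, y, z, w].
In Python, from bench import ctrl gives the robot as it stands.
- The arm moves only by the shell command python3 -m creep 'ROWS' [FORCE]. ROWS is JSON, one flat list of numbers, 7 for each row, row after row: the shift along the tool's x, y, z in units of 25 mm (1.0 is 25 mm), then the turn, a rotation vector about the tool's x, y, z in units of 6 degrees (1.0 is 6 degrees), then the finger opening in mm, from 0 to 85.4. A call has 1 to 5 rows; each row shifts and turns the commanded pose from where the row before left it, along the tool's axes as they then stand; what a row does not reach is not made up. A row lasts 1/10 s, in which the tool goes at most 50 mm and 8.59 degrees, less where a joint would pass 70% of its speed; a pose out of reach is approached as far as the arm can. A call is refused whole if a number of a shift passes 1 or a number of a turn 1, either way. A call with a gripper value outside its range is refused whole. The fingers move at their own pace and stop on an object; FORCE is the grip in N (left out, the last holds). Time passes only in rows, so rows that do not move let the fingers close. It gives the time, the measured TCP pose, the force and the opening at its end, in the units of the state.
- ctrl.get_obs(): the state, without advancing time (a new reading comes with each control period).
- ctrl.camera(name): name is "scene" or "top" or "wrist"; returns (picture, depth): 384x512x3 uint8, red, green, blue; 384x512 float32, m along the optical axis (not along the pixel's ray), 0 where there is no reading.
- ctrl.camera_info(name): a dict with "K" (3x3 intrinsics, pixels), "pose" (4x4, takes a point from camera to world coordinates); the wrist camera has in their place "hand_eye" (4x4, takes a point from camera to tool coordinates, whose origin is the TCP and whose axes are the tool frame's). Camera axes: x right, y up, looking along -z (the intrinsics and any distortion apply to the point x, -y, -z); pixel columns grow to the right and rows downward; lengths in m; the calibration is good to about 2 mm. A picture is of the moment at which its call begins: read the wrist's pose just before it. camera_info takes no time and is no camera call.
- ctrl.finish_job(): hands the job in, once; it reports no verdict.
The state is a dict: "t": time; "joint_positions": joint angles; "joint_velocities": joint speeds; "tau": joint torques, N m; "ee_pos": TCP position; "ee_rot": TCP orientation; "ft_force": force on the tool from outside, world axes, zero at the start; "moment": the same for the moment, N m; "finger_gap": finger opening in m.
Only numpy, scipy, OpenCV 4.12 (cv2) and the standard library are available. Lean on these libraries where they do the work, as an engineer would, in place of code of your own. Each camera call takes 0.05 s, during which the arm holds its last target.

## Task

Load both loose crank axles into the leaning spring magazine, one after the other: press each down on the sprung follower until the catch snaps over it and holds it by itself before you let go, because an axle let go sooner is pushed out and rolls away. Leave the magazine with the two axles stacked in it under the closed catch, and do not disturb the thin pedal spindle, the mug or the tin.

Things in the scene. Friction and masses are not known exactly. Their poses are not given: they have to be found in the camera images.
- axle_a: Plain steel crank axle lying loose on the bench, free to roll: body 22 mm diameter and 112 mm long, with a 13 mm diameter stub 8 mm long at each end (128 mm overall), about 0.18 kg. Origin at its middle on its axis (11 mm above the bench); its x axis runs along the axle, its y and z turn as it rolls.
- axle_b: The second crank axle, the same in all respects as axle_a.
- stand: Fixed dark steel stand that carries the magazine. Origin on the bench, z up. Its base plate reaches x = -95 to 95 mm and y = -70 to 130 mm.
- backboard (a point): Middle of the near face of the stand's sheet backboard (220 mm wide along x, 200 mm high, hung with chainrings). It leans 30 degrees over the magazine, parallel to the magazine's z axis, at magazine y = +125 mm from z = -20 to +180 mm. A gripper coming straight down strikes it: the tool has to lean about 30 degrees, along the magazine's z.
- magazine: Green magazine fixed on the stand, leaning 30 degrees: a channel 25 mm wide for axles lying across it, stacked. Origin in the middle of the mouth, at (0, -42.5, 109) mm in the stand's frame. x runs level along a loaded axle; z points out of the mouth, 30 degrees from vertical towards the stand's -y; y points from the low cheek to the high cheek, towards the backboard.
- guide (a point): Point on the rim of the low cheek at +x (magazine 49, -17.5, +2 mm). Guides stand only at the two ends, |x| = 34 to 64 mm, with end plates at |x| = 69 to 75 mm; the middle 68 mm is open on both sides for fingers. The low cheek ends at z = +2 mm, the high cheek at z = -2 mm. An axle not yet caught lies above the low cheek and rolls off to -y.
- seat (a point): Where the axis of an axle held by the catch lies: magazine (0, -1.5, -11) mm. The axle loaded before it then lies 22 mm further down the channel, at z = -33 mm, touching it. The frame of this point has the axes of the magazine.
- follower (a joint): Spring follower, a 14 mm wide aluminium bar in the channel: 0 = up, its top face at magazine z = +2 mm; grows (m) as it is pressed along magazine -z, up to 0.056. About 0.024 with one axle caught, 0.046 with two. The spring pushes with about 4 N at 0 and 1.3 N more per 10 mm.
- catch (a joint): Steel catch on the high side, a nose over each end guide (|x| = 39 to 55 mm). 0 = closed: nose tips at magazine y = -1 mm, underside at z = 0, sloped top up to about z = 20 mm. A pressed axle pushes it to +y (up to 0.018 m); it springs back over the axle once the axle's axis is below z = -11 mm (press to about -14). Pressing takes about 10 N for the first axle, 15 N for the second.
- thin_axle: Bystander: thin steel pedal spindle, 14 mm diameter, 80 mm long, with a collar, lying loose; not to be loaded or disturbed. Origin at its middle on its axis.
- mug: Bystander: white mug, 76 mm wide, 90 mm high. Origin at the centre of its underside.
- tin: Bystander: round metal tin, 70 mm wide, 50 mm high. Origin at the centre of its underside.
Not all that is in view belongs to the job. Leave any purple look-alike of the axle_a alone.

How it is judged:
By the outcome, as a careful person would: the job done as asked, in the order asked, and still so for the second after the job is handed in, with the robot touching nothing.
It also fails if it takes over 64 s, if anything falls off the work surface, if the arm or the gripper's body presses on something with over 40 N, if the wrist force passes 120 N, or if a joint passes its speed limit or range.

## Working session

There is one attempt and no reset: what is moved stays moved. The work goes in short steps, Python scripts to look and compute and a shell command to move; the robot and the scene stay as the last step left them, time stands still between calls to the robot, and variables do not carry over. Pictures are saved under pics/ and viewed, and the job is handed in when it is done.

```bash
ls -la; mkdir -p pics; python3 - <<'E'
from bench import ctrl
import cv2,numpy as np
np.set_printoptions(precision=4,suppress=True)
print(ctrl.get_obs())
for n in ["scene","top","wrist"]:
    i=ctrl.camera_info(n);print(n,i)
    p,d=ctrl.camera(n);cv2.imwrite(f"pics/{n}0.png",p[:,:,::-1]);np.save(f"pics/{n}0.npy",d)
E
```

```text
total 12
drwxr-xr-x  3 agent agent 4096 Dec  7 00:48 .
drwxr-xr-x 23 root  root  4096 Dec  7 00:48 ..
drwxr-xr-x  2 agent agent 4096 Dec  7 00:48 pics
{'t': 0.0, 'joint_positions': array([-1.4146,  0.314 ,  0.045 ,  1.3036,  0.    ,  1.4312]), 'joint_velocities': array([-0.0002,  0.0015, -0.0006, -0.0001, -0.0002, -0.0026]), 'tau': array([ -0.0008, -48.0629,  29.8531,   0.0193,  -0.0001,   0.    ]), 'ee_pos': array([ 0.1675, -0.5495,  0.2304]), 'ee_rot': array([ 0.6994,  0.1048, -0.6994,  0.1035]), 'ft_force': array([ 0.2148, -1.1532,  0.2241]), 'moment': array([0.0167, 0.017 , 0.0091]), 'finger_gap': 0.08537169167289464}
scene {'K': array([[405.7501,   0.    , 259.9116],
       [  0.    , 405.7501, 196.6595],
       [  0.    ,   0.    ,   1.    ]]), 'pose': array([[-0.0359, -0.7549,  0.6549,  1.2284],
       [ 0.9992, -0.0172,  0.0349, -0.0134],
       [-0.0151,  0.6556,  0.7549,  0.967 ],
       [ 0.    ,  0.    ,  0.    ,  1.    ]])}
top {'K': array([[386.1161,   0.    , 257.4195],
       [  0.    , 386.1161, 195.7351],
       [  0.    ,   0.    ,   1.    ]]), 'pose': array([[ 0.1099,  0.9736, -0.1999,  0.3341],
       [-0.9939,  0.1075, -0.0229, -0.0834],
       [-0.0008,  0.2012,  0.9796,  1.0548],
       [ 0.    ,  0.    ,  0.    ,  1.    ]])}
wrist {'K': array([[283.1776,   0.    , 256.204 ],
       [  0.    , 283.1776, 190.4789],
       [  0.    ,   0.    ,   1.    ]]), 'hand_eye': array([[-0.0005,  0.3044, -0.9525, -0.1419],
       [ 1.    , -0.0003, -0.0006,  0.0005],
       [-0.0004, -0.9525, -0.3044, -0.0778],
       [ 0.    ,  0.    ,  0.    ,  1.    ]])}
```

View pics/scene0.png

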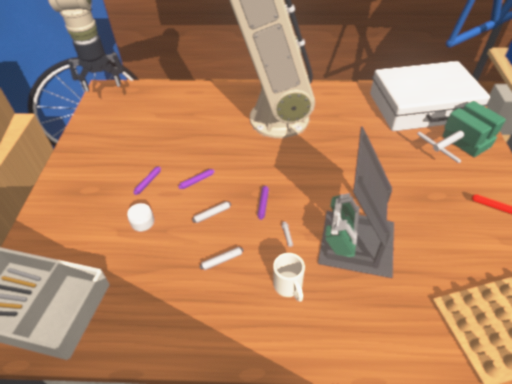

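View pics/top0.png

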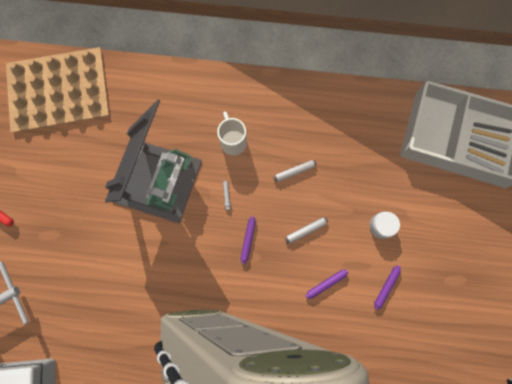

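View pics/wrist0.png

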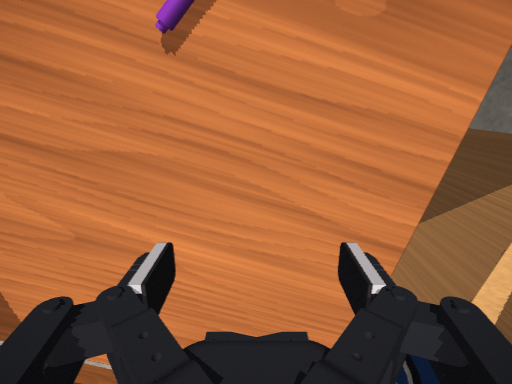

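The top view shows candidates for the axles: silver bars at (296,171) and (307,230), the thin spindle at (227,195), and purple look-alikes at (249,240), (327,284) and (388,287). By the description, I choose the two silver bars. The magazine is near (167,178), the mug is at (232,137) and the tin is at (385,225).

```bash
cat > h.py <<'E'
import numpy as np,cv2
from bench import ctrl
from scipy.spatial.transform import Rotation as R
np.set_printoptions(precision=4,suppress=True)
def pose(name,obs=None):
    i=ctrl.camera_info(name)
    if 'pose' in i: return i['K'],np.array(i['pose'])
    T=np.eye(4);T[:3,:3]=R.from_quat(obs['ee_rot']).as_matrix();T[:3,3]=obs['ee_pos']
    return i['K'],T@np.array(i['hand_eye'])
def ray(K,P,uv):
    d=np.array([(uv[0]-K[0,2])/K[0,0],-(uv[1]-K[1,2])/K[1,1],-1.]);return P[:3,3],P[:3,:3]@d
def onplane(K,P,uv,z):
    o,d=ray(K,P,uv);return o+d*(z-o[2])/d[2]
def proj(K,P,X):
    c=P[:3,:3].T@(np.array(X)-P[:3,3]);return np.array([K[0,0]*c[0]/-c[2]+K[0,2],-K[1,1]*c[1]/-c[2]+K[1,2]])
def tri(rs):
    A=np.zeros((3,3));b=np.zeros(3)
    for o,d in rs:
        d=d/np.linalg.norm(d);M=np.eye(3)-np.outer(d,d);A+=M;b+=M@o
    x=np.linalg.solve(A,b);return x,[np.linalg.norm(np.cross(x-o,d/np.linalg.norm(d))) for o,d in rs]
E
python3 - <<'E'
from h import *
for n,rois in [("top",{"A":(265,150,330,195),"B":(275,205,340,255),"thin":(215,170,240,220)}),("scene",{"A":(190,240,250,275),"B":(185,195,240,228),"thin":(275,215,300,250)})]:
    K,P=pose(n);im=cv2.imread(f"pics/{n}0.png");hsv=cv2.cvtColor(im,cv2.COLOR_BGR2HSV)
    m=((hsv[...,1]<90)&(hsv[...,2]>110)).astype(np.uint8)
    for k,(a,b,c,d) in rois.items():
        mm=np.zeros_like(m);mm[b:d,a:c]=m[b:d,a:c]
        ys,xs=np.nonzero(mm);pts=np.c_[xs,ys].astype(np.float32)
        (cx,cy),(w,h),ang=cv2.minAreaRect(pts)
        box=cv2.boxPoints(((cx,cy),(w,h),ang))
        # end midpoints
        e=[(box[i]+box[(i+1)%4])/2 for i in range(4)]
        L=[np.linalg.norm(box[i]-box[(i+1)%4]) for i in range(4)]
        s=[i for i in range(4) if L[i]==min(L) or abs(L[i]-min(L))<1e-3]
        w=[onplane(K,P,e[i],0.011 if k!="thin" else .007) for i in s[:2]]
        print(n,k,len(xs),(cx,cy),[x[:2] for x in w],"mid",(w[0]+w[1])[:2]/2,"len",np.linalg.norm(w[0]-w[1]),np.degrees(np.arctan2(*(w[1]-w[0])[:2][::-1])))
    for nm,(u,v) in ({"tin":(385,225),"mug":(232,137)} if n=="top" else {"tin":(141,217),"mug":(289,275)}).items(): print(nm,onplane(K,P,(u,v),.05 if nm=="tin" else .09))
t=cv2.imread("pics/top0.png")[90:260,90:340];cv2.imwrite("pics/topc.png",cv2.resize(t,None,fx=3.2,fy=3.2,interpolation=cv2.INTER_CUBIC)[:600])
t=cv2.imread("pics/scene0.png")[115:285,300:410];cv2.imwrite("pics/scenec.png",cv2.resize(t,None,fx=3.5,fy=3.5,interpolation=cv2.INTER_CUBIC)[:600])
E
```

```text
top A 356 (294.5689697265625, 170.1724395751953) [array([ 0.6615, -0.21  ]), array([ 0.6008, -0.0989])] mid [ 0.6312 -0.1545] len 0.1266553360604789 118.62585502292963
top B 393 (306.1761474609375, 229.83631896972656) [array([ 0.503 , -0.2535]), array([ 0.4329, -0.1484])] mid [ 0.468  -0.2009] len 0.12632973983650325 123.70390246573203
top thin 167 (226.42701721191406, 195.4049072265625) [array([0.5803, 0.0345]), array([0.4991, 0.0188])] mid [0.5397 0.0267] len 0.08271820387484796 -169.0358074414301
tin [ 0.498  -0.4001  0.05  ]
mug [0.6805 0.0231 0.09  ]
scene A 381 (221.02587890625, 258.0603332519531) [array([ 0.5951, -0.1009]), array([ 0.6562, -0.2114])] mid [ 0.6257 -0.1562] len 0.1262988407123506 -61.035621050281065
scene B 307 (211.13412475585938, 211.70730590820312) [array([ 0.4279, -0.1501]), array([ 0.4967, -0.2548])] mid [ 0.4623 -0.2024] len 0.1253219158264798 -56.66426776318925
scene thin 133 (287.4000244140625, 233.70001220703125) [array([0.4931, 0.0156]), array([0.577 , 0.0378])] mid [0.5351 0.0267] len 0.0867432394863636 14.812485821845307
tin [ 0.5185 -0.3961  0.05  ]
mug [0.72   0.0263 0.09  ]
```

View pics/topc.png

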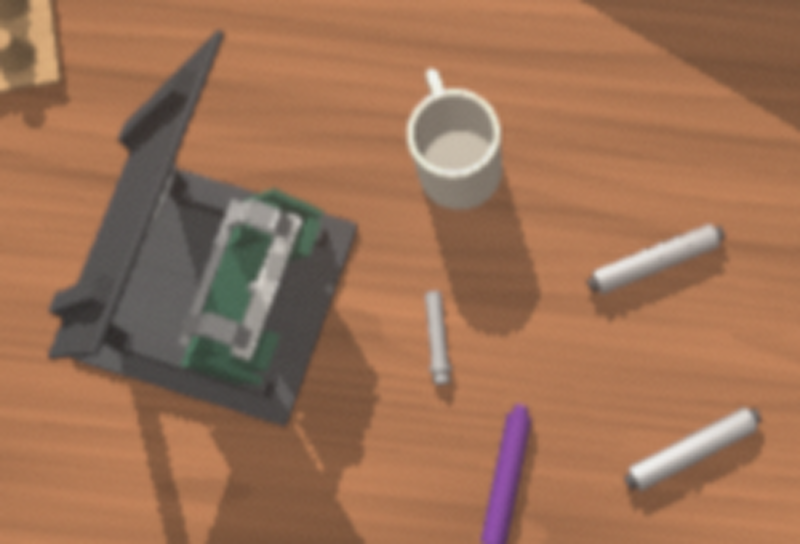

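View pics/scenec.png

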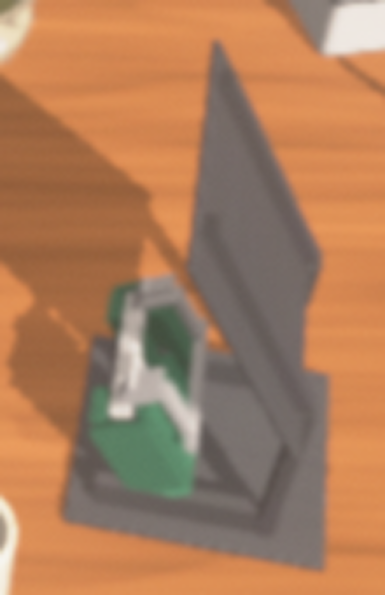

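```bash
python3 - <<'E'
from h import *
o=ctrl.get_obs();print(R.from_quat(o['ee_rot']).as_matrix())
K,P=pose("top");Ks,Ps=pose("scene")
for n,uv in dict(p1=(249,240),p2=(327,284),p3=(388,287)).items(): print(n,onplane(K,P,uv,.011))
C={"C1":((201,161),(318.6,263)),"C4":((179,223),(327.7,211.6)),"C3":((113,202),(393,223))}
W={}
for k,(a,b) in C.items():
    x,r=tri([ray(K,P,a),ray(Ks,Ps,b)]);W[k]=x;print(k,x,r)
print(np.linalg.norm(W['C1']-W['C4']),np.linalg.norm(W['C3']-W['C4']))
d=np.load("pics/top0.npy");K_=K
def pc(u,v):
    oo,dd=ray(K,P,(u,v));return oo+dd*d[v,u]
for u,v in [(140,190),(170,212),(195,165),(130,150),(150,110),(115,190),(168,195),(60,180),(230,240)]: print((u,v),pc(u,v))
E
```

```text
[[-0.0002  0.2915 -0.9566]
 [ 0.0014 -0.9566 -0.2915]
 [-1.     -0.0014 -0.0002]]
p1 [ 0.4235 -0.0498  0.011 ]
p2 [ 0.3311 -0.2673  0.011 ]
p3 [ 0.3411 -0.4274  0.011 ]
C1 [0.6307 0.1114 0.0042] [np.float64(0.0004008749339362163), np.float64(0.0004008749339361923)]
C4 [0.4491 0.1481 0.0043] [np.float64(0.0018008820914405086), np.float64(0.001800882091440509)]
C3 [0.4871 0.3383 0.0034] [np.float64(0.001120513747519108), np.float64(0.001120513747519195)]
0.18530416334714045 0.19399287737122523
(140, 190) [0.5279 0.2668 0.0086]
(170, 212) [0.4733 0.1696 0.0283]
(195, 165) [0.6157 0.1251 0.0098]
(130, 150) [0.5724 0.2273 0.2386]
(150, 110) [0.6462 0.1784 0.2979]
(115, 190) [0.4763 0.2368 0.2558]
(168, 195) [0.5046 0.1617 0.1079]
(60, 180) [0.5333 0.4984 0.0001]
(230, 240) [ 0.4188  0.0022 -0.0012]
```

```bash
cat > plan.py <<'E'
from h import *
YAW=np.radians(-11.35);SO=np.array([.554,.196,0])
def setmag():
    Z=R.from_euler('z',YAW).as_matrix();L=R.from_euler('x',np.pi/6).as_matrix()
    return Z@L, SO+Z@np.array([0,-.0425,.109])
def magpose(p):  # tool pose with tcp at mag point p, returns R,pos
    Rm,o=setmag();return np.c_[-Rm[:,2],Rm[:,1],Rm[:,0]],o+Rm@np.array(p)
def down(yawdeg): # tool down, tool y at yaw
    a=np.radians(yawdeg);x=np.array([0,0,-1.]);y=np.array([np.cos(a),np.sin(a),0]);return np.c_[x,y,np.cross(x,y)]
def rows(Rg,pg,grip,n=None,R0=None,p0=None):
    if R0 is None:
        o=ctrl.get_obs();R0=R.from_quat(o['ee_rot']).as_matrix();p0=o['ee_pos']
    w=R.from_matrix(R0.T@Rg).as_rotvec();dp=pg-p0
    need=max(np.degrees(np.linalg.norm(w))/6,np.linalg.norm(dp)/.025)
    n=n or int(np.ceil(need-1e-6));n=max(n,1);out=[]
    for i in range(n):
        Ri=R0@R.from_rotvec(w*i/n).as_matrix()
        out.append(np.r_[Ri.T@dp/n/.025,np.degrees(w)/n/6,grip])
    print("n",n,"need %.1f"%need)
    for i in range(0,n,5):
        print("["+",   ".join(",".join("%.2f"%v for v in r[:6])+",%g"%r[6] for r in out[i:i+5])+"]")
E
python3 - <<'E'
from plan import *
Rg,p=magpose([-.03,0,.17]);print(Rg,p);rows(Rg,p,60)
E
```

```text
[[ 0.0984  0.1704  0.9804]
 [ 0.4902  0.8491 -0.1968]
 [-0.866   0.5     0.    ]] [0.4995 0.0769 0.2562]
n 29 need 28.4
[-0.03,-0.69,-0.69,-0.85,0.23,0.06,60,   -0.02,-0.63,-0.75,-0.85,0.23,0.06,60,   -0.01,-0.56,-0.80,-0.85,0.23,0.06,60,   0.01,-0.49,-0.85,-0.85,0.23,0.06,60,   0.03,-0.41,-0.89,-0.85,0.23,0.06,60]
[0.05,-0.33,-0.92,-0.85,0.23,0.06,60,   0.07,-0.25,-0.94,-0.85,0.23,0.06,60,   0.09,-0.16,-0.96,-0.85,0.23,0.06,60,   0.11,-0.08,-0.97,-0.85,0.23,0.06,60,   0.13,0.01,-0.97,-0.85,0.23,0.06,60]
[0.16,0.09,-0.96,-0.85,0.23,0.06,60,   0.18,0.17,-0.95,-0.85,0.23,0.06,60,   0.20,0.26,-0.92,-0.85,0.23,0.06,60,   0.23,0.33,-0.89,-0.85,0.23,0.06,60,   0.25,0.41,-0.85,-0.85,0.23,0.06,60]
[0.27,0.48,-0.81,-0.85,0.23,0.06,60,   0.29,0.55,-0.75,-0.85,0.23,0.06,60,   0.31,0.61,-0.70,-0.85,0.23,0.06,60,   0.33,0.67,-0.63,-0.85,0.23,0.06,60,   0.35,0.72,-0.56,-0.85,0.23,0.06,60]
[0.37,0.76,-0.49,-0.85,0.23,0.06,60,   0.38,0.80,-0.41,-0.85,0.23,0.06,60,   0.40,0.83,-0.33,-0.85,0.23,0.06,60,   0.41,0.86,-0.24,-0.85,0.23,0.06,60,   0.42,0.87,-0.16,-0.85,0.23,0.06,60]
[0.43,0.88,-0.07,-0.85,0.23,0.06,60,   0.43,0.88,0.02,-0.85,0.23,0.06,60,   0.44,0.87,0.11,-0.85,0.23,0.06,60,   0.44,0.85,0.19,-0.85,0.23,0.06,60]
```

```bash
python3 -m creep '[0,-0.69,-0.69,-0.85,0.23,0.06,60, 0,-0.63,-0.75,-0.85,0.23,0.06,60, 0,-0.56,-0.80,-0.85,0.23,0.06,60, 0,-0.49,-0.85,-0.85,0.23,0.06,60, 0,-0.41,-0.89,-0.85,0.23,0.06,60]' 60
python3 -m creep '[0.05,-0.33,-0.92,-0.85,0.23,0.06,60,   0.07,-0.25,-0.94,-0.85,0.23,0.06,60,   0.09,-0.16,-0.96,-0.85,0.23,0.06,60,   0.11,-0.08,-0.97,-0.85,0.23,0.06,60,   0.13,0.01,-0.97,-0.85,0.23,0.06,60]'
python3 -m creep '[0.16,0.09,-0.96,-0.85,0.23,0.06,60,   0.18,0.17,-0.95,-0.85,0.23,0.06,60,   0.20,0.26,-0.92,-0.85,0.23,0.06,60,   0.23,0.33,-0.89,-0.85,0.23,0.06,60,   0.25,0.41,-0.85,-0.85,0.23,0.06,60]'
python3 -m creep '[0.27,0.48,-0.81,-0.85,0.23,0.06,60,   0.29,0.55,-0.75,-0.85,0.23,0.06,60,   0.31,0.61,-0.70,-0.85,0.23,0.06,60,   0.33,0.67,-0.63,-0.85,0.23,0.06,60,   0.35,0.72,-0.56,-0.85,0.23,0.06,60]'
python3 - <<'E'
from plan import *
Rg,p=magpose([-.03,0,.17]);rows(Rg,p,60);print(ctrl.get_obs()['joint_positions'])
E
```

```text
t: 0.65
ee_pos: [0.225, -0.4408, 0.2347]
ee_rot: [0.701, 0.252, -0.614, 0.261]
ft_force: [0.6, -0.1, -0.6]
finger_gap: 0.0598
t: 1.15
ee_pos: [0.2819, -0.3328, 0.2393]
ee_rot: [0.665, 0.386, -0.496, 0.404]
ft_force: [0.4, 0.6, 0.3]
finger_gap: 0.0599
t: 1.65
ee_pos: [0.3384, -0.2246, 0.2439]
ee_rot: [0.594, 0.498, -0.352, 0.524]
ft_force: [-0.2, -0.3, -0.1]
finger_gap: 0.0599
t: 2.15
ee_pos: [0.3946, -0.1163, 0.2492]
ee_rot: [0.491, 0.585, -0.189, 0.617]
ft_force: [-0.3, -0.6, -0.5]
finger_gap: 0.0602
n 9 need 8.8
[0.38,0.77,-0.47,-0.83,0.23,0.05,60,   0.39,0.81,-0.39,-0.83,0.23,0.05,60,   0.41,0.83,-0.31,-0.83,0.23,0.05,60,   0.42,0.86,-0.22,-0.83,0.23,0.05,60,   0.43,0.87,-0.14,-0.83,0.23,0.05,60]
[0.43,0.88,-0.05,-0.83,0.23,0.05,60,   0.44,0.87,0.03,-0.83,0.23,0.05,60,   0.44,0.86,0.12,-0.83,0.23,0.05,60,   0.44,0.85,0.20,-0.83,0.23,0.05,60]
[-0.8058 -0.0217 -0.3762  1.3008  0.426   0.2061]
```

Tracking is good, so I'm finishing the approach to the view pose.

```bash
python3 -m creep '[0.38,0.77,-0.47,-0.83,0.23,0.05,60,   0.39,0.81,-0.39,-0.83,0.23,0.05,60,   0.41,0.83,-0.31,-0.83,0.23,0.05,60,   0.42,0.86,-0.22,-0.83,0.23,0.05,60,   0.43,0.87,-0.14,-0.83,0.23,0.05,60]'
python3 -m creep '[0.43,0.88,-0.05,-0.83,0.23,0.05,60,   0.44,0.87,0.03,-0.83,0.23,0.05,60,   0.44,0.86,0.12,-0.83,0.23,0.05,60,   0.44,0.85,0.20,-0.83,0.23,0.05,60, 0,0,0,0,0,0,60]'
python3 - <<'E'
from plan import *
import json
o=ctrl.get_obs();print(o)
p,d=ctrl.camera("wrist");cv2.imwrite("pics/w1.png",p[:,:,::-1]);np.save("pics/w1.npy",d)
np.savez("pics/w1o.npz",ee_pos=o['ee_pos'],ee_rot=o['ee_rot'])
E
```

```text
t: 2.65
ee_pos: [0.4532, -0.0089, 0.2529]
ee_rot: [0.365, 0.641, -0.021, 0.675]
ft_force: [0.7, -0.5, 0.4]
finger_gap: 0.06
t: 3.15
ee_pos: [0.5005, 0.0775, 0.2558]
ee_rot: [0.25, 0.663, 0.115, 0.696]
ft_force: [-0.5, -0.4, -0.7]
finger_gap: 0.0602
{'t': 3.15, 'joint_positions': array([-0.3158,  0.1499, -0.205 ,  1.2886,  0.5198, -0.1379]), 'joint_velocities': array([-0.0403, -0.0219, -0.0275,  0.0093, -0.0252,  0.0356]), 'tau': array([  0.7878, -37.1589,  29.2446,   0.5456,   1.8782,  -0.2561]), 'ee_pos': array([0.5005, 0.0775, 0.2558]), 'ee_rot': array([0.2498, 0.6629, 0.1153, 0.6963]), 'ft_force': array([-0.4801, -0.3842, -0.6783]), 'moment': array([-0.4664,  0.0366, -0.0248]), 'finger_gap': 0.06020026977794914}
```

View pics/w1.png

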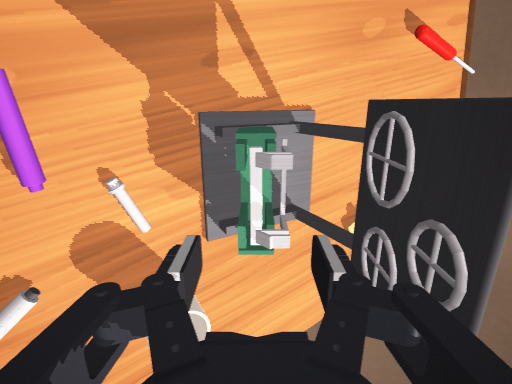

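```bash
python3 - <<'E'
from plan import *
im=cv2.imread("pics/w1.png");c=im[115:265,190:340];cv2.imwrite("pics/w1c.png",cv2.resize(c,(600,600),interpolation=cv2.INTER_CUBIC))
o=dict(np.load("pics/w1o.npz"));K,P=pose("wrist",o);d=np.load("pics/w1.npy")
Rm,mo=setmag()
def mp(u,v):
    oo,dd=ray(K,P,(u,v));return (Rm.T@(oo+dd*d[v,u]-mo))*1000
for r in (148,165,180,195,210,225,240):
    print("row",r)
    print([ (u,*np.round(mp(u,r)).astype(int)) for u in range(234,296,3)])
E
```

```text
row 148
[(234, np.int64(-42), np.int64(-33), np.int64(-99)), (237, np.int64(-57), np.int64(-21), np.int64(0)), (240, np.int64(-57), np.int64(-18), np.int64(1)), (243, np.int64(-57), np.int64(-15), np.int64(1)), (246, np.int64(-50), np.int64(-13), np.int64(-46)), (249, np.int64(-44), np.int64(-10), np.int64(-83)), (252, np.int64(-58), np.int64(-5), np.int64(2)), (255, np.int64(-57), np.int64(-2), np.int64(0)), (258, np.int64(-57), np.int64(2), np.int64(0)), (261, np.int64(-57), np.int64(5), np.int64(1)), (264, np.int64(-44), np.int64(11), np.int64(-83)), (267, np.int64(-56), np.int64(12), np.int64(-5)), (270, np.int64(-57), np.int64(15), np.int64(-4)), (273, np.int64(-57), np.int64(18), np.int64(-1)), (276, np.int64(-57), np.int64(22), np.int64(-3)), (279, np.int64(-35), np.int64(36), np.int64(-138)), (282, np.int64(-50), np.int64(32), np.int64(-45)), (285, np.int64(-54), np.int64(34), np.int64(-24)), (288, np.int64(-53), np.int64(38), np.int64(-24)), (291, np.int64(-34), np.int64(57), np.int64(-151)), (294, np.int64(-33), np.int64(62), np.int64(-153))]
row 165
[(234, np.int64(-17), n
[... 5617 characters left out ...]
 np.int64(2)), (255, np.int64(54), np.int64(-2), np.int64(2)), (258, np.int64(51), np.int64(2), np.int64(8)), (261, np.int64(51), np.int64(5), np.int64(9)), (264, np.int64(48), np.int64(9), np.int64(14)), (267, np.int64(47), np.int64(12), np.int64(16)), (270, np.int64(45), np.int64(15), np.int64(20)), (273, np.int64(47), np.int64(19), np.int64(16)), (276, np.int64(46), np.int64(23), np.int64(18)), (279, np.int64(47), np.int64(26), np.int64(17)), (282, np.int64(46), np.int64(30), np.int64(17)), (285, np.int64(46), np.int64(33), np.int64(17)), (288, np.int64(46), np.int64(36), np.int64(17)), (291, np.int64(140), np.int64(65), np.int64(-163)), (294, np.int64(142), np.int64(71), np.int64(-166))]
```

View pics/w1c.png

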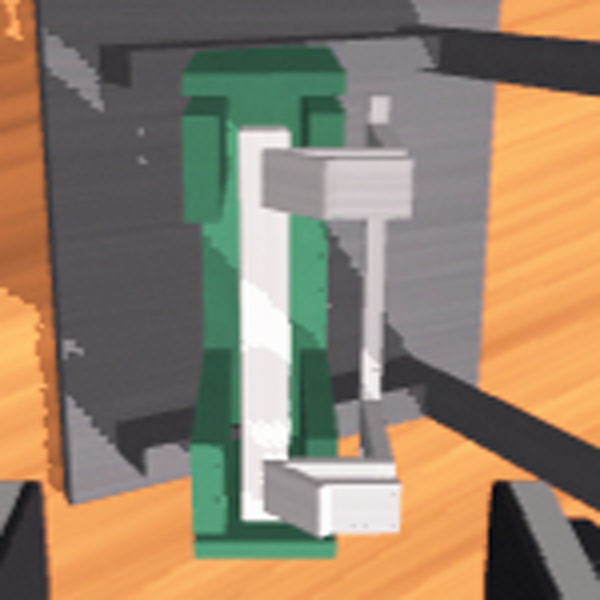

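The wrist view shows the magazine mouth around (256,195), with the follower bar at columns 250 to 262, guides on both sides and the catch noses at (280,160) and (272,238). The depth points match my pose to about 1.5 mm in x and 1 mm in z. Next I'm going over axle B.

```bash
python3 - <<'E'
from plan import *
rows(down(33.5),np.array([.4652,-.2017,.13]),60)
E
```

```text
n 13 need 12.3
[-0.10,-0.94,0.07,0.56,-0.15,-0.36,60,   -0.06,-0.94,0.12,0.56,-0.15,-0.36,60,   -0.02,-0.93,0.18,0.56,-0.15,-0.36,60,   0.02,-0.92,0.23,0.56,-0.15,-0.36,60,   0.06,-0.90,0.29,0.56,-0.15,-0.36,60]
[0.10,-0.88,0.34,0.56,-0.15,-0.36,60,   0.13,-0.85,0.39,0.56,-0.15,-0.36,60,   0.17,-0.82,0.43,0.56,-0.15,-0.36,60,   0.21,-0.79,0.48,0.56,-0.15,-0.36,60,   0.25,-0.75,0.52,0.56,-0.15,-0.36,60]
[0.28,-0.71,0.56,0.56,-0.15,-0.36,60,   0.32,-0.66,0.59,0.56,-0.15,-0.36,60,   0.35,-0.61,0.63,0.56,-0.15,-0.36,60]
```

```bash
python3 -m creep '[-0.10,-0.94,0.07,0.56,-0.15,-0.36,60,   -0.06,-0.94,0.12,0.56,-0.15,-0.36,60,   -0.02,-0.93,0.18,0.56,-0.15,-0.36,60,   0.02,-0.92,0.23,0.56,-0.15,-0.36,60,   0.06,-0.90,0.29,0.56,-0.15,-0.36,60]' 60
python3 -m creep '[0.10,-0.88,0.34,0.56,-0.15,-0.36,60,   0.13,-0.85,0.39,0.56,-0.15,-0.36,60,   0.17,-0.82,0.43,0.56,-0.15,-0.36,60,   0.21,-0.79,0.48,0.56,-0.15,-0.36,60,   0.25,-0.75,0.52,0.56,-0.15,-0.36,60]'
python3 -m creep '[0.28,-0.71,0.56,0.56,-0.15,-0.36,60,   0.32,-0.66,0.59,0.56,-0.15,-0.36,60,   0.35,-0.61,0.63,0.56,-0.15,-0.36,60, 0,0,0,0,0,0,60, 0,0,0,0,0,0,60]'
cat > axle.py <<'E'
import sys
from plan import *
from collections import OrderedDict
name=sys.argv[1]
o=ctrl.get_obs();p,d=ctrl.camera("wrist");im=p[:,:,::-1].copy();cv2.imwrite(f"pics/{name}.png",im)
K,P=pose("wrist",o);hsv=cv2.cvtColor(im,cv2.COLOR_BGR2HSV)
print(o['ee_pos'],R.from_quat(o['ee_rot']).as_matrix().tolist())
m=((hsv[...,1]<70)&(hsv[...,2]>90)).astype(np.uint8)
yy,xx=np.mgrid[0:384,0:512]
D=d;c=np.stack([(xx-K[0,2])/K[0,0],-(yy-K[1,2])/K[1,1],-np.ones_like(xx,float)],-1)*D[...,None]
W=c@P[:3,:3].T+P[:3,3]
# fit the axle by the 3D points in the mask, height 5..30 mm
sel=(m>0)&(W[...,2]>.004)&(W[...,2]<.03)
n,l,s,_=cv2.connectedComponentsWithStats(sel.astype(np.uint8))
for i in range(1,n):
    if s[i,4]<400: continue
    pts=W[l==i];q=pts[:,:2].astype(np.float32)
    (cx,cy),(w,h),a=cv2.minAreaRect(q)
    b=cv2.boxPoints(((cx,cy),(w,h),a));e=(b[1]-b[0]) if np.linalg.norm(b[1]-b[0])>np.linalg.norm(b[2]-b[1]) else b[2]-b[1]
    print(s[i],"mid",cx,cy,"size",w,h,"dir",np.degrees(np.arctan2(e[1],e[0])),"ztop",np.percentile(pts[:,2],95),"uv",proj(K,P,[cx,cy,.011]))
E
python3 axle.py b1
```

```text
t: 3.7
ee_pos: [0.4854, -0.033, 0.2071]
ee_rot: [0.292, 0.665, -0.062, 0.685]
ft_force: [-0.7, -0.0, 0.6]
finger_gap: 0.06
t: 4.2
ee_pos: [0.4722, -0.1399, 0.1586]
ee_rot: [0.323, 0.646, -0.234, 0.652]
ft_force: [0.4, 0.8, -0.2]
finger_gap: 0.06
t: 4.7
ee_pos: [0.4648, -0.2025, 0.1296]
ee_rot: [0.336, 0.625, -0.331, 0.622]
ft_force: [-0.1, 0.0, 0.8]
finger_gap: 0.06
[ 0.4648 -0.2025  0.1296] [[-0.0010681908793958028, 0.8317842330184222, 0.5550980532033959], [0.007698905701246761, 0.5550887589380358, -0.8317554908454974], [-0.9999697924533762, 0.00338517393735005, -0.006996769123345514]]
[453   0  59  32 930] mid 0.5379504561424255 0.02415800467133522 size 0.05636322498321533 0.014160686172544956 dir 16.588806 ztop 0.013896000046868098 uv [487.4274   9.4434]
[ 247  119   24  130 2662] mid 0.4674922823905945 -0.20211610198020935 size 0.021393654868006706 0.12717491388320923 dir -56.19996 ztop 0.0215576631016814 uv [258.598  186.6788]
[ 394  177   50  107 2285] mid 0.6272464394569397 -0.1527540683746338 size 0.021414173766970634 0.11819807440042496 dir -61.17331 ztop 0.021602534910662104 uv [416.551  231.6137]
```

View pics/b1.png

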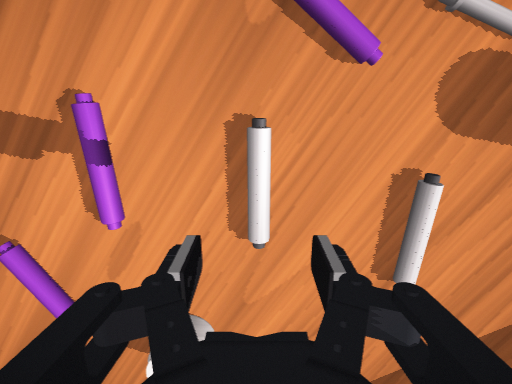

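The close view confirms silver axle B at (259,187), sized 21 x 127 mm with its top at 21.6 mm. The purple bars are well clear. I'm descending onto it.

```bash
python3 - <<'E'
from plan import *
rows(down(33.8),np.array([.4673,-.2021,.003]),50)
E
```

```text
n 6 need 5.1
[0.85,0.01,0.01,-0.00,-0.01,-0.01,50,   0.85,0.01,0.01,-0.00,-0.01,-0.01,50,   0.85,0.01,0.01,-0.00,-0.01,-0.01,50,   0.85,0.01,0.01,-0.00,-0.01,-0.01,50,   0.85,0.01,0.01,-0.00,-0.01,-0.01,50]
[0.85,0.01,0.01,-0.00,-0.01,-0.01,50]
```

```bash
python3 -m creep '[0.9,0.02,0.01,0,-0.01,-0.01,50, 0.9,0.02,0.01,0,-0.01,-0.01,50, 0.9,0.02,0.01,0,-0.01,-0.01,50, 0.9,0.02,0.01,0,-0.01,-0.01,50, 0.9,0,0.01,0,-0.01,-0.01,50]' 60
python3 -m creep '[0.5,0,0,0,0,0,50, 0,0,0,0,0,0,50]'
python3 -m creep '[0,0,0,0,0,0,15, 0,0,0,0,0,0,15, 0,0,0,0,0,0,15, 0,0,0,0,0,0,15]' 100
```

```text
t: 5.25
ee_pos: [0.4681, -0.2016, 0.0173]
ee_rot: [0.332, 0.624, -0.333, 0.624]
ft_force: [-0.2, 0.6, 1.1]
finger_gap: 0.0499
t: 5.45
ee_pos: [0.4666, -0.2009, 0.0036]
ee_rot: [0.333, 0.625, -0.333, 0.622]
ft_force: [0.1, 0.9, -0.2]
finger_gap: 0.0501
t: 5.85
ee_pos: [0.4689, -0.2026, 0.0065]
ee_rot: [0.333, 0.623, -0.334, 0.624]
ft_force: [-2.0, 1.4, 6.4]
finger_gap: 0.0179
```

```bash
python3 - <<'E'
from plan import *
o=ctrl.get_obs();print(o['finger_gap'],o['ee_pos'],o['ft_force'])
p,d=ctrl.camera("wrist");cv2.imwrite("pics/g1.png",p[:,:,::-1])
o=ctrl.get_obs();print(o['finger_gap'],o['ee_pos'],o['ft_force'])
E
```

```text
0.017879495975852828 [ 0.4689 -0.2026  0.0065] [-2.0449  1.4443  6.3815]
0.018186311861085748 [ 0.469  -0.2025  0.0065] [0.5799 1.9113 5.6608]
```

View pics/g1.png

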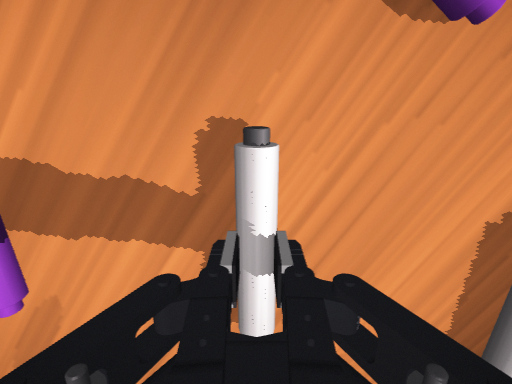

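```bash
python3 -m creep '[-0.4,0,0,0,0,0,15, -0.6,0,0,0,0,0,15, 0,0,0,0,0,0,15]'
python3 - <<'E'
from plan import *
p,d=ctrl.camera("wrist");cv2.imwrite("pics/g2.png",p[:,:,::-1])
p,d=ctrl.camera("scene");cv2.imwrite("pics/g2s.png",cv2.resize(p[150:270,150:330,::-1],None,fx=4,fy=4))
o=ctrl.get_obs();print(o['finger_gap'],o['ee_pos'],o['ft_force'],o['moment'])
E
```

```text
t: 6.2
ee_pos: [0.4695, -0.203, 0.0321]
ee_rot: [0.332, 0.623, -0.334, 0.625]
ft_force: [0.1, -0.5, -1.1]
finger_gap: 0.0181
0.01844109468017688 [ 0.4684 -0.2023  0.0304] [-0.4677  0.4996 -2.0866] [-0.0389 -0.0247 -0.0135]
```

View pics/g2s.png

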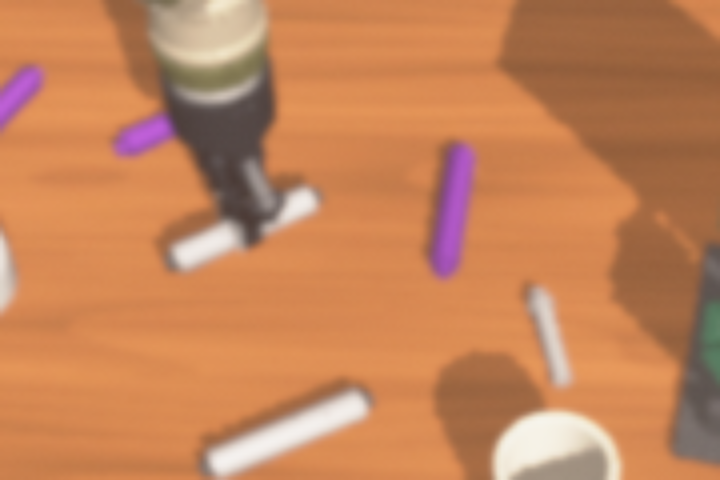

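View pics/g2.png

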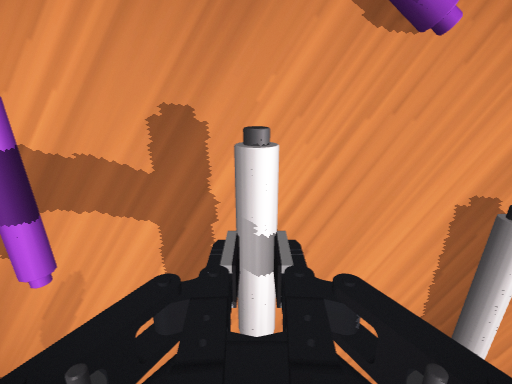

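```bash
cat > held.py <<'E'
import sys
from plan import *
o=ctrl.get_obs();p,d=ctrl.camera("wrist");im=p[:,:,::-1].copy();cv2.imwrite(f"pics/{sys.argv[1]}.png",im)
i=ctrl.camera_info("wrist");K,P=i['K'],np.array(i['hand_eye'])
for r in (128,131,136,142,146,160,180,200,215,300,320):
    for u in (256,):
        oo,dd=ray(K,P,(u,r));print(r,(oo+dd*d[r,u])*1000)
row=[ (u,np.round((ray(K,P,(u,185))[0]+ray(K,P,(u,185))[1]*d[185,u])*1000,1)) for u in range(232,284,4)]
print(row)
print(o['finger_gap'],o['ft_force'])
E
python3 held.py g3
```

```text
128 [-10.8679  -0.373  -65.3586]
131 [-10.2671  -0.3732 -63.9572]
136 [-11.6527  -0.3717 -61.8626]
142 [ -9.6692  -0.3727 -58.8655]
146 [-11.4863  -0.371  -57.289 ]
160 [-14.7781  -0.3672 -51.4233]
180 [-15.1303  -0.3651 -42.0658]
200 [-15.6917  -0.3628 -32.4055]
215 [-14.1981  -0.3623 -24.1178]
300 [-13.8615  -0.3528  25.76  ]
320 [-14.6971  -0.3497  38.3295]
[(232, array([ 32.2, -15.8, -25.5])), (236, array([ -7.5, -10.3, -37.4])), (240, array([-10.1,  -8.1, -38.1])), (244, array([-13.6,  -6. , -39.2])), (248, array([-13.6,  -4.1, -39.2])), (252, array([-14. ,  -2.3, -39.3])), (256, array([-14.1,  -0.4, -39.3])), (260, array([-14.4,   1.5, -39.4])), (264, array([-13.9,   3.4, -39.3])), (268, array([-12.5,   5.4, -38.9])), (272, array([-11.8,   7.3, -38.6])), (276, array([ -8. ,   9.5, -37.5])), (280, array([ 31.7,  15. , -25.6]))]
0.01844109468017688 [-0.4677  0.4996 -2.0866]
```

```bash
sed -i 's/return Z@L, SO+Z@np.array(\[0,-.0425,.109\])/return Z@L, SO+Z@np.array([0,-.0425,.109])+Z@L@np.array([.0015,0,-.0008])/' plan.py; cat >> plan.py <<'E'
HELD=np.array([-.004,-.0004,-.0014]) # axle middle in tool
def axlepose(p,held=HELD): # tool pose so the axle middle is at mag p
    h=held; return magpose(np.array(p)-np.array([h[2],h[1],-h[0]]))
def where(held=HELD):
    o=ctrl.get_obs();Rm,mo=setmag();Rt=R.from_quat(o['ee_rot']).as_matrix()
    Rg=magpose([0,0,0])[0]
    print("axle mag mm",Rm.T@(o['ee_pos']+Rt@held-mo)*1000,"tilt err deg (tool)",np.degrees(R.from_matrix(Rt.T@Rg).as_rotvec()),"F mag",Rm.T@o['ft_force'],"gap",o['finger_gap'],o['t'])
E
python3 - <<'E'
from plan import *
Rg,p=axlepose([0,-.0012,.07]);print(p)
rows(Rg,p,15)
E
```

```text
[0.5419 0.1211 0.1651]
n 15 need 14.3
[-0.36,0.64,-0.61,-0.49,0.13,0.32,15,   -0.33,0.68,-0.58,-0.49,0.13,0.32,15,   -0.30,0.72,-0.55,-0.49,0.13,0.32,15,   -0.27,0.76,-0.51,-0.49,0.13,0.32,15,   -0.24,0.79,-0.48,-0.49,0.13,0.32,15]
[-0.20,0.82,-0.44,-0.49,0.13,0.32,15,   -0.17,0.85,-0.40,-0.49,0.13,0.32,15,   -0.14,0.88,-0.36,-0.49,0.13,0.32,15,   -0.10,0.90,-0.31,-0.49,0.13,0.32,15,   -0.07,0.91,-0.27,-0.49,0.13,0.32,15]
[-0.03,0.93,-0.22,-0.49,0.13,0.32,15,   -0.00,0.94,-0.17,-0.49,0.13,0.32,15,   0.03,0.95,-0.12,-0.49,0.13,0.32,15,   0.07,0.95,-0.08,-0.49,0.13,0.32,15,   0.10,0.95,-0.03,-0.49,0.13,0.32,15]
```

```bash
python3 -m creep '[-0.7,0.2,-0.2,0,0,0,15, -0.7,0.2,-0.2,0,0,0,15]' 
python3 -m creep '[-0.36,0.64,-0.61,-0.49,0.13,0.32,15,   -0.33,0.68,-0.58,-0.49,0.13,0.32,15,   -0.30,0.72,-0.55,-0.49,0.13,0.32,15,   -0.27,0.76,-0.51,-0.49,0.13,0.32,15,   -0.24,0.79,-0.48,-0.49,0.13,0.32,15]'
python3 -m creep '[-0.20,0.82,-0.44,-0.49,0.13,0.32,15,   -0.17,0.85,-0.40,-0.49,0.13,0.32,15,   -0.14,0.88,-0.36,-0.49,0.13,0.32,15,   -0.10,0.90,-0.31,-0.49,0.13,0.32,15,   -0.07,0.91,-0.27,-0.49,0.13,0.32,15]'
python3 - <<'E'
from plan import *
Rg,p=axlepose([0,-.0012,.05]);where()
rows(Rg,p,15)
E
```

```text
t: 6.55
ee_pos: [0.4696, -0.1874, 0.0639]
ee_rot: [0.333, 0.625, -0.334, 0.622]
ft_force: [-0.3, -0.5, -1.9]
finger_gap: 0.0179
t: 7.05
ee_pos: [0.4944, -0.0793, 0.1095]
ee_rot: [0.312, 0.653, -0.186, 0.665]
ft_force: [0.4, -0.6, -2.4]
finger_gap: 0.0184
t: 7.55
ee_pos: [0.5185, 0.0284, 0.1547]
ee_rot: [0.284, 0.665, -0.034, 0.69]
ft_force: [-0.2, 0.5, -2.0]
finger_gap: 0.0183
axle mag mm [ -4.9355 -88.0707 108.6706] tilt err deg (tool) [-14.344    3.794    9.3142] F mag [-0.2969 -0.602  -1.9409] gap 0.01827116997236414 7.55
n 5 need 4.2
[0.35,0.75,-0.17,-0.48,0.13,0.31,15,   0.37,0.75,-0.13,-0.48,0.13,0.31,15,   0.40,0.74,-0.09,-0.48,0.13,0.31,15,   0.42,0.73,-0.05,-0.48,0.13,0.31,15,   0.45,0.72,-0.00,-0.48,0.13,0.31,15]
```

```bash
python3 -m creep '[0.35,0.75,-0.17,-0.48,0.13,0.31,15,   0.37,0.75,-0.13,-0.48,0.13,0.31,15,   0.40,0.74,-0.09,-0.48,0.13,0.31,15,   0.42,0.73,-0.05,-0.48,0.13,0.31,15,   0.45,0.72,0,-0.48,0.13,0.31,15]'
python3 -m creep '[0,0,0,0,0,0,15,0,0,0,0,0,0,15]' 
python3 - <<'E'
from plan import *
where();Rg,p=axlepose([0,-.0012,.03]);rows(Rg,p,15)
E
python3 held.py g4
```

```text
t: 8.05
ee_pos: [0.5441, 0.1306, 0.1471]
ee_rot: [0.249, 0.662, 0.115, 0.697]
ft_force: [0.5, -0.4, -1.8]
finger_gap: 0.018
t: 8.25
ee_pos: [0.5439, 0.1297, 0.1471]
ee_rot: [0.249, 0.663, 0.113, 0.697]
ft_force: [-0.7, -0.2, -1.7]
finger_gap: 0.018
axle mag mm [ 0.2325 -2.5397 50.0309] tilt err deg (tool) [-0.1006 -0.0942  0.1382] F mag [-0.6327 -1.1156 -1.2776] gap 0.01798666747408828 8.25
n 1 need 0.8
[0.80,0.06,-0.01,-0.02,-0.02,0.02,15]
128 [ -9.8741  -0.9231 -65.6101]
131 [-10.8669  -0.9216 -64.3593]
136 [-11.1164  -0.9207 -62.1324]
142 [-11.1952  -0.9199 -59.4086]
146 [-12.0524  -0.9185 -57.6996]
160 [-14.3882  -0.9143 -51.6486]
180 [-15.6226  -0.9104 -42.485 ]
200 [-14.9283  -0.9084 -32.3905]
215 [-14.0926  -0.907  -24.3142]
300 [-14.1701  -0.8932  25.3759]
320 [-15.2787  -0.8886  37.6907]
[(232, array([146.3, -26.6,   8.3])), (236, array([ -8.2, -10.8, -37.8])), (240, array([-11.1,  -8.6, -38.7])), (244, array([-12.3,  -6.7, -39.1])), (248, array([-14.2,  -4.7, -39.7])), (252, array([-14.3,  -2.8, -39.7])), (256, array([-16.2,  -0.9, -40.2])), (260, array([-14.6,   1. , -39.8])), (264, array([-14.1,   2.9, -39.6])), (268, array([-13.9,   4.8, -39.6])), (272, array([-11.3,   6.8, -38.8])), (276, array([-10.3,   8.8, -38.5])), (280, array([128.3,  22.9,   2.9]))]
0.01798666747408828 [-0.6847 -0.1964 -1.6642]
```

View pics/g4.png

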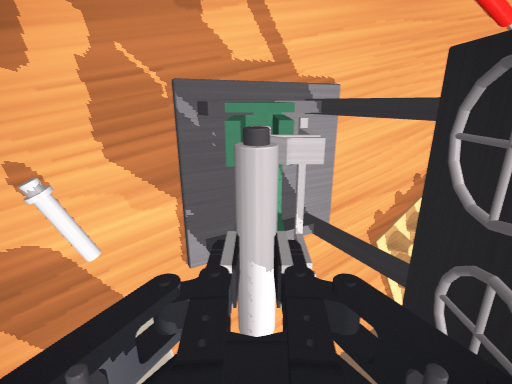

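```bash
python3 -m creep '[0.5,0.08,0,0,0,0,15, 0.5,0,0,0,0,0,15, 0.2,0,0,0,0,0,15, 0,0,0,0,0,0,15]' 120
python3 - <<'E'
from plan import *
where()
E
python3 held.py g5 | tail -2
```

```text
t: 8.7
ee_pos: [0.5472, 0.1458, 0.1225]
ee_rot: [0.25, 0.662, 0.113, 0.697]
ft_force: [-0.6, 0.3, -1.7]
finger_gap: 0.0175
axle mag mm [ 0.351  -0.6036 20.4956] tilt err deg (tool) [-0.0976 -0.0496  0.1082] F mag [-0.6707 -0.6821 -1.6253] gap 0.017499131584923503 8.7
[(232, array([ 97.7, -22.2,  -6.2])), (236, array([ -8.4, -10.8, -37.9])), (240, array([-11.6,  -8.6, -38.8])), (244, array([-13.3,  -6.6, -39.4])), (248, array([-14.9,  -4.7, -39.9])), (252, array([-14.6,  -2.8, -39.7])), (256, array([-15.1,  -0.9, -39.9])), (260, array([-15.1,   1. , -39.9])), (264, array([-14.7,   2.8, -39.8])), (268, array([-14.5,   4.7, -39.7])), (272, array([-12.6,   6.7, -39.2])), (276, array([ -8.9,   8.9, -38.1])), (280, array([98.6, 20.3, -6. ]))]
0.017499131584923503 [-0.6139  0.3496 -1.7486]
```

View pics/g5.png

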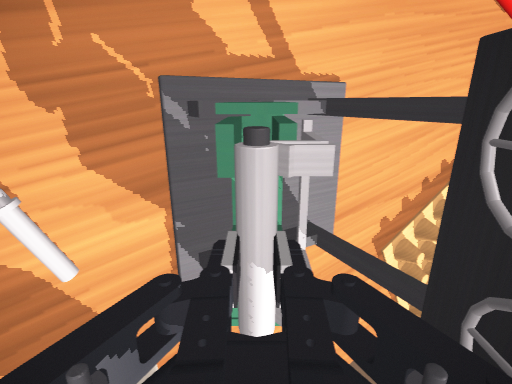

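The axle (columns 236 to 278) is centred over the green channel (columns 216 to 297). I'm starting to press in short steps.

```bash
python3 -m creep '[0.2,0,0,0,0,0,15, 0.2,0,0,0,0,0,15, 0.1,0,0,0,0,0,15]' 120
python3 -c "from plan import *;where()"
python3 -m creep '[0.15,0,0,0,0,0,15, 0.15,0,0,0,0,0,15, 0,0,0,0,0,0,15]' 
python3 -c "from plan import *;where()"
python3 -m creep '[0.15,0,0,0,0,0,15, 0.15,0,0,0,0,0,15, 0,0,0,0,0,0,15]' 
python3 -c "from plan import *;where()"
```

```text
t: 9.05
ee_pos: [0.55, 0.1515, 0.1125]
ee_rot: [0.249, 0.661, 0.113, 0.699]
ft_force: [-0.4, -5.7, 2.5]
finger_gap: 0.0174
axle mag mm [ 1.8931 -0.2828  8.7927] tilt err deg (tool) [-0.0193  0.1269  0.1247] F mag [ 0.7204 -3.691   4.9668] gap 0.017415787033870145 9.05
t: 9.35
ee_pos: [0.5506, 0.1554, 0.1058]
ee_rot: [0.249, 0.661, 0.114, 0.698]
ft_force: [-0.0, -5.7, 0.8]
finger_gap: 0.0174
axle mag mm [ 1.769  -0.2967  0.9936] tilt err deg (tool) [-0.0039  0.1002  0.1193] F mag [ 1.1133 -4.4638  3.5234] gap 0.017422484991770164 9.35
t: 9.65
ee_pos: [0.5513, 0.1591, 0.0992]
ee_rot: [0.249, 0.661, 0.114, 0.698]
ft_force: [2.1, -4.5, -1.7]
finger_gap: 0.0177
axle mag mm [ 1.6907 -0.261  -6.6126] tilt err deg (tool) [-0.0102  0.0855  0.1136] F mag [ 2.9712 -4.3127  0.5718] gap 0.017670949901699307 9.65
```

```bash
python3 held.py g6; python3 - <<'E'
from plan import *
p,d=ctrl.camera("scene");cv2.imwrite("pics/g6s.png",cv2.resize(p[120:290,280:420,::-1],None,fx=4,fy=3.5))
E
```

```text
128 [ -9.5989  -0.9235 -65.5869]
131 [-10.8148  -0.9218 -64.3562]
136 [-11.8831  -0.92   -62.2266]
142 [-11.0139  -0.9202 -59.3853]
146 [-11.3992  -0.9193 -57.6006]
160 [-15.3323  -0.9134 -51.8444]
180 [-14.9693  -0.9111 -42.3048]
200 [-14.8896  -0.9085 -32.379 ]
215 [-15.2028  -0.906  -24.7804]
300 [-14.5919  -0.8928  25.0335]
320 [-15.0234  -0.8888  37.9207]
[(232, array([ 70.4, -19.8, -14.4])), (236, array([ -8.1, -10.8, -37.8])), (240, array([-10.9,  -8.7, -38.6])), (244, array([-12.7,  -6.6, -39.2])), (248, array([-14. ,  -4.7, -39.6])), (252, array([-14.2,  -2.8, -39.7])), (256, array([-15.3,  -0.9, -40. ])), (260, array([-15.1,   1. , -39.9])), (264, array([-14. ,   2.9, -39.6])), (268, array([-14.3,   4.7, -39.7])), (272, array([-11.7,   6.8, -38.9])), (276, array([ -7.9,   9. , -37.8])), (280, array([ 71.5,  17.9, -14.1]))]
0.017670949901699307 [ 2.1217 -4.5269 -1.6612]
```

View pics/g6.png

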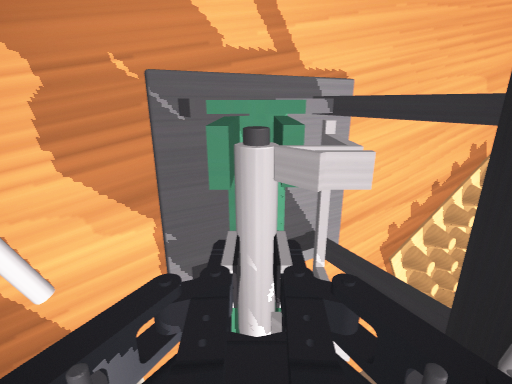

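View pics/g6s.png

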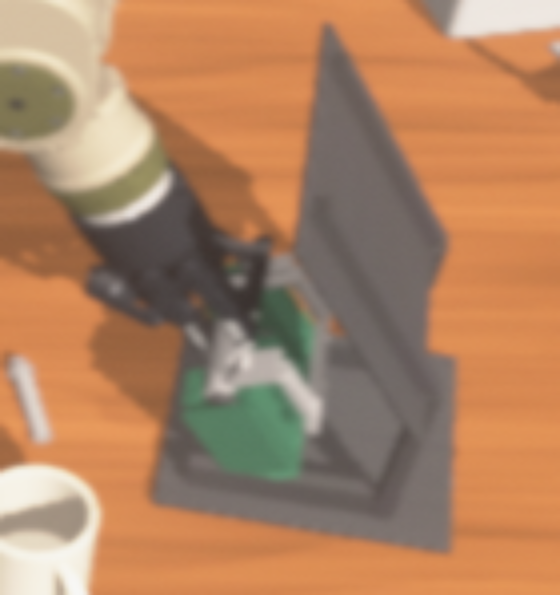

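The axle is in the mouth and pushes the catch to +y, with the nose tip at about (278,160). Still firmly held, so I keep pressing.

```bash
python3 -m creep '[0.15,0,0,0,0,0,15, 0.15,0,0,0,0,0,15, 0,0,0,0,0,0,15]' 
python3 -c "from plan import *;where()"
python3 -m creep '[0.1,0,0,0,0,0,15, 0,0,0,0,0,0,15]' 
python3 -c "from plan import *;where()"
python3 held.py g7|tail -2
```

```text
t: 10.05
ee_pos: [0.552, 0.1628, 0.0931]
ee_rot: [0.249, 0.661, 0.114, 0.698]
ft_force: [0.4, -6.3, 3.0]
finger_gap: 0.0176
axle mag mm [  1.6618  -0.0865 -13.788 ] tilt err deg (tool) [-0.0158  0.0862  0.0992] F mag [ 1.6477 -3.7293  5.6733] gap 0.017560291713458773 10.05
t: 10.25
ee_pos: [0.5522, 0.164, 0.0911]
ee_rot: [0.249, 0.661, 0.114, 0.698]
ft_force: [0.2, -5.9, 2.8]
finger_gap: 0.018
axle mag mm [  1.645   -0.0443 -16.0939] tilt err deg (tool) [-0.021   0.0895  0.0955] F mag [ 1.3391 -3.578   5.3404] gap 0.01799582342820779 10.25
[(232, array([ 62.9, -19.1, -16.6])), (236, array([ -6.7, -10.9, -37.4])), (240, array([-11.3,  -8.6, -38.8])), (244, array([-12.7,  -6.6, -39.2])), (248, array([-13.8,  -4.7, -39.5])), (252, array([-15. ,  -2.8, -39.9])), (256, array([-25.7,  -0.9, -43.1])), (260, array([-27.8,   0.8, -43.7])), (264, array([-28.1,   2.5, -43.8])), (268, array([-30.1,   4.1, -44.4])), (272, array([-31.7,   5.6, -44.9])), (276, array([-33.8,   7.1, -45.5])), (280, array([-34.9,   8.6, -45.8]))]
0.01799582342820779 [ 0.1776 -5.9196  2.8359]
```

View pics/g7.png

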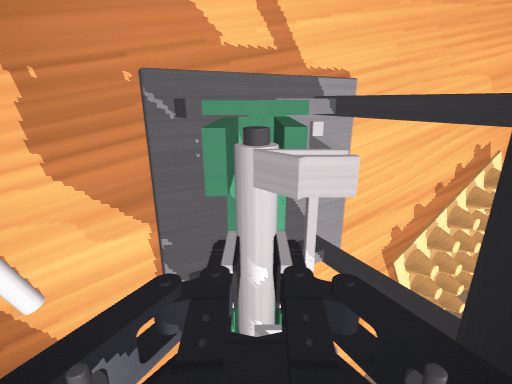

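The catch has snapped over the axle (nose tip at (253,168), on top of it). I'm opening the fingers.

```bash
python3 -m creep '[0,0,0,0,0,0,24, 0,0,0,0,0,0,30, 0,0,0,0,0,0,40, 0,0,0,0,0,0,40]' 60
python3 held.py g8|tail -2;python3 -c "from plan import *;where()"
```

```text
t: 10.7
ee_pos: [0.5512, 0.165, 0.0905]
ee_rot: [0.25, 0.662, 0.114, 0.697]
ft_force: [0.4, -0.7, 0.8]
finger_gap: 0.0402
[(232, array([-11.2, -12.5, -38.7])), (236, array([-16.5, -10.2, -40.3])), (240, array([-18.6,  -8.2, -41. ])), (244, array([-19. ,  -6.4, -41.1])), (248, array([-19.5,  -4.5, -41.2])), (252, array([-21.5,  -2.7, -41.8])), (256, array([-27.1,  -0.9, -43.5])), (260, array([-28.7,   0.8, -44. ])), (264, array([-30.3,   2.4, -44.4])), (268, array([-31.2,   4. , -44.7])), (272, array([-33.6,   5.5, -45.4])), (276, array([-34. ,   7.1, -45.6])), (280, array([-35.7,   8.5, -46.1]))]
0.04021681500099255 [ 0.3659 -0.6675  0.8093]
axle mag mm [  0.4942   0.3392 -16.9977] tilt err deg (tool) [-0.0193 -0.0422  0.0372] F mag [ 0.1047  0.2207 -0.0682] gap 0.04012647382096614 10.75
```

View pics/g8.png

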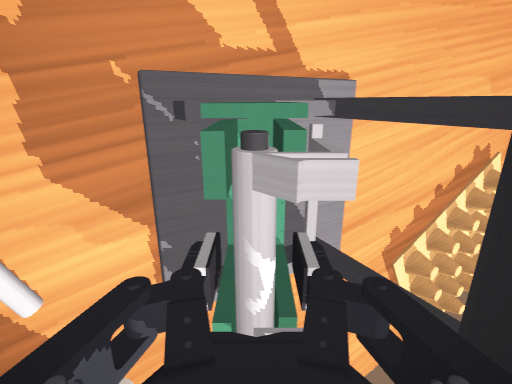

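```bash
python3 -m creep '[-0.6,0,0,0,0,0,44, -0.9,0,0,0,0,0,50, -1,0,0,0,0,0,55, -1,0,0,0,0,0,55, -1,0,0,0,0,0,55]'
python3 - <<'E'
from plan import *
p,d=ctrl.camera("wrist");cv2.imwrite("pics/g9.png",p[:,:,::-1])
rows(down(28.7),np.array([.6285,-.155,.13]),55)
E
```

```text
t: 11.25
ee_pos: [0.5401, 0.1094, 0.1889]
ee_rot: [0.249, 0.662, 0.114, 0.698]
ft_force: [0.8, 0.3, 0.1]
finger_gap: 0.0548
n 12 need 11.3
[-0.22,-0.80,0.46,0.68,-0.18,-0.39,55,   -0.18,-0.77,0.51,0.68,-0.18,-0.39,55,   -0.14,-0.74,0.57,0.68,-0.18,-0.39,55,   -0.10,-0.70,0.62,0.68,-0.18,-0.39,55,   -0.06,-0.66,0.67,0.68,-0.18,-0.39,55]
[-0.02,-0.61,0.72,0.68,-0.18,-0.39,55,   0.02,-0.56,0.76,0.68,-0.18,-0.39,55,   0.06,-0.50,0.80,0.68,-0.18,-0.39,55,   0.09,-0.44,0.83,0.68,-0.18,-0.39,55,   0.12,-0.38,0.86,0.68,-0.18,-0.39,55]
[0.16,-0.31,0.88,0.68,-0.18,-0.39,55,   0.18,-0.24,0.90,0.68,-0.18,-0.39,55]
```

View pics/g9.png

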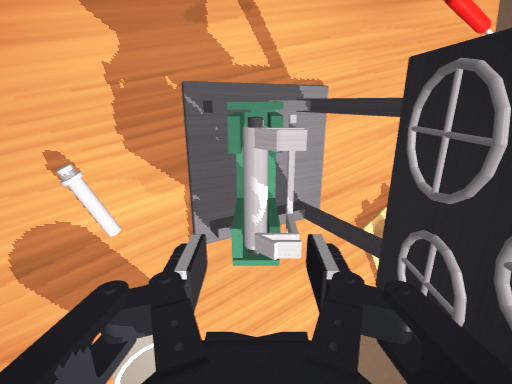

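Axle one lies in the channel at (258,185) with both catch noses over it at (278,137) and (278,243). I'm moving to axle A.

```bash
python3 -m creep '[-0.22,-0.80,0.46,0.68,-0.18,-0.39,55,   -0.18,-0.77,0.51,0.68,-0.18,-0.39,55,   -0.14,-0.74,0.57,0.68,-0.18,-0.39,55,   -0.10,-0.70,0.62,0.68,-0.18,-0.39,55,   -0.06,-0.66,0.67,0.68,-0.18,-0.39,55]'
python3 -m creep '[-0.02,-0.61,0.72,0.68,-0.18,-0.39,55,   0.02,-0.56,0.76,0.68,-0.18,-0.39,55,   0.06,-0.50,0.80,0.68,-0.18,-0.39,55,   0.09,-0.44,0.83,0.68,-0.18,-0.39,55,   0.12,-0.38,0.86,0.68,-0.18,-0.39,55]'
python3 -m creep '[0.16,-0.31,0.88,0.68,-0.18,-0.39,55,   0.18,-0.24,0.90,0.68,-0.18,-0.39,55, 0,0,0,0,0,0,55, 0,0,0,0,0,0,55]'
python3 axle.py a1
```

```text
t: 11.8
ee_pos: [0.5763, -0.0003, 0.1618]
ee_rot: [0.306, 0.66, -0.089, 0.68]
ft_force: [0.1, 0.7, -0.1]
finger_gap: 0.0548
t: 12.3
ee_pos: [0.6122, -0.1097, 0.1357]
ee_rot: [0.348, 0.629, -0.287, 0.633]
ft_force: [0.6, -0.2, 0.8]
finger_gap: 0.0549
t: 12.7
ee_pos: [0.626, -0.1527, 0.1249]
ee_rot: [0.361, 0.609, -0.361, 0.607]
ft_force: [-0.4, -0.1, -0.6]
finger_gap: 0.0552
[ 0.626  -0.1527  0.1249] [[-0.0038411129422834533, 0.8779931689650964, 0.4786577494431617], [0.0017751441400647994, 0.47866651311106456, -0.8779949988977027], [-0.9999910473172482, -0.0025227914545054575, -0.0033971765674538634]]
[ 388    0   51   92 1303] mid 0.67836594581604 0.00710582360625267 size 0.024188680574297905 0.07006844878196716 dir -44.736782 ztop 0.02876624379890772 uv [406.0934  52.1347]
[ 462    0   40   71 1982] mid 0.7191887497901917 0.043078549206256866 size 0.014613345265388489 0.05287254601716995 dir -50.928288 ztop 0.028636719887106806 uv [474.2916  35.7148]
[ 247  123   24  131 2703] mid 0.6298172473907471 -0.15580788254737854 size 0.02144782803952694 0.12686140835285187 dir -60.913086 ztop 0.021602970505905223 uv [258.6633 191.0658]
[ 17 297  58  25 773] mid 0.49192512035369873 -0.3787263035774231 size 0.046300821006298065 0.010238952934741974 dir 20.935322 ztop 0.028984198695407647 uv [ 49.1898 304.283 ]
```

View pics/a1.png

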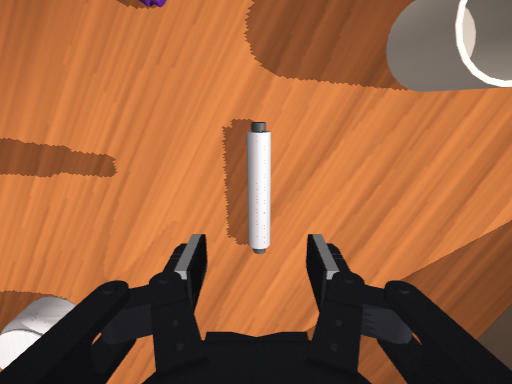

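Silver axle A is at (259,190), sized 21 x 127 mm. The mug is at (450,45) and the tin at (40,330), both clear. I'm descending.

```bash
python3 - <<'E'
from plan import *
rows(down(29.1),np.array([.6298,-.1558,.006]),50)
E
```

```text
n 5 need 4.8
[0.95,0.02,0.04,-0.02,-0.01,0.00,50,   0.95,0.02,0.04,-0.02,-0.01,0.00,50,   0.95,0.02,0.04,-0.02,-0.01,0.00,50,   0.95,0.02,0.04,-0.02,-0.01,0.00,50,   0.95,0.02,0.04,-0.02,-0.01,0.00,50]
```

```bash
python3 -m creep '[0.95,0.02,0.04,-0.02,-0.01,0,50,   0.95,0.02,0.04,-0.02,-0.01,0,50,   0.95,0.02,0.04,-0.02,-0.01,0,50,   0.95,0.02,0.04,-0.02,-0.01,0,50,   0.95,0.02,0.04,-0.02,-0.01,0,50]' 60
python3 -m creep '[0,0,0,0,0,0,15, 0,0,0,0,0,0,15, 0,0,0,0,0,0,15, 0,0,0,0,0,0,15, 0,0,0,0,0,0,15]' 100
python3 -m creep '[-0.3,0,0,0,0,0,15, -0.8,0,0,0,0,0,15, -0.9,0,0,0,0,0,15, 0,0,0,0,0,0,15]' 120
python3 held.py a2
python3 - <<'E'
from plan import *
Rg,p=axlepose([0,0,.07]);print(p);rows(Rg,p,15)
E
```

```text
t: 13.25
ee_pos: [0.6303, -0.1557, 0.0069]
ee_rot: [0.357, 0.609, -0.359, 0.611]
ft_force: [1.1, 0.0, -0.9]
finger_gap: 0.0502
t: 13.75
ee_pos: [0.6312, -0.1569, 0.0081]
ee_rot: [0.357, 0.608, -0.359, 0.611]
ft_force: [1.1, -0.1, -2.1]
finger_gap: 0.0179
t: 14.15
ee_pos: [0.6334, -0.1575, 0.0612]
ee_rot: [0.357, 0.607, -0.359, 0.613]
ft_force: [1.3, -0.2, -2.1]
finger_gap: 0.0175
128 [  0.8007  -0.3423 -64.2573]
131 [ -9.2897  -0.3348 -63.8403]
136 [ -9.1835  -0.3344 -61.5492]
142 [ -7.5249  -0.335  -58.5466]
146 [ -8.9656  -0.3337 -56.8816]
160 [-12.0174  -0.3302 -50.8402]
180 [-13.7856  -0.3271 -41.6738]
200 [-12.8473  -0.3257 -31.3726]
215 [-13.605   -0.3237 -23.8543]
300 [-12.7556  -0.3143  26.6671]
320 [-12.9448  -0.3115  39.9403]
[(232, array([ 61.2, -18.3, -16.8])), (236, array([ -4.7, -10.4, -36.5])), (240, array([ -9.4,  -8.1, -37.9])), (244, array([-10.8,  -6.1, -38.3])), (248, array([-12.1,  -4.2, -38.7])), (252, array([-13.6,  -2.2, -39.2])), (256, array([-14.3,  -0.3, -39.4])), (260, array([-12.8,   1.6, -38.9])), (264, array([-12. ,   3.5, -38.7])), (268, array([-12.1,   5.4, -38.7])), (272, array([-10. ,   7.4, -38.1])), (276, array([ -7.2,   9.6, -37.3])), (280, array([ 62. ,  17.7, -16.6]))]
0.017495965831035912 [ 1.3033 -0.2426 -2.0533]
[0.5421 0.1221 0.1657]
n 13 need 12.5
[-0.33,0.18,-0.88,-0.62,0.17,0.36,15,   -0.31,0.25,-0.88,-0.62,0.17,0.36,15,   -0.28,0.31,-0.86,-0.62,0.17,0.36,15,   -0.26,0.38,-0.85,-0.62,0.17,0.36,15,   -0.22,0.44,-0.82,-0.62,0.17,0.36,15]
[-0.19,0.50,-0.80,-0.62,0.17,0.36,15,   -0.16,0.56,-0.77,-0.62,0.17,0.36,15,   -0.12,0.61,-0.73,-0.62,0.17,0.36,15,   -0.09,0.66,-0.69,-0.62,0.17,0.36,15,   -0.05,0.71,-0.65,-0.62,0.17,0.36,15]
[-0.01,0.75,-0.60,-0.62,0.17,0.36,15,   0.03,0.79,-0.55,-0.62,0.17,0.36,15,   0.07,0.82,-0.50,-0.62,0.17,0.36,15]
```

View pics/a2.png

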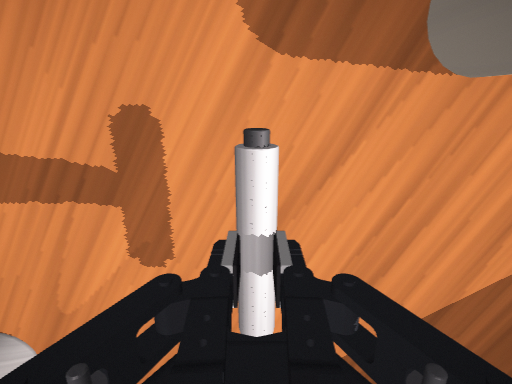

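Axle A is held level in the pads (rows 128 to 335, columns 236 to 278). I'll lift it higher first to clear the mug.

```bash
sed -i 's/^HELD=.*/HELD=np.array([-.0025,-.0004,-.0005])/; ' plan.py
python3 -m creep '[-0.9,0,-0.2,0,0,0,15, -1,0,-0.3,0,0,0,15, -1,0,-0.3,0,0,0,15]'
python3 - <<'E'
from plan import *
Rg,p=axlepose([0,0,.07],HELD);print(p);rows(Rg,p,15)
E
```

```text
t: 14.5
ee_pos: [0.6199, -0.1383, 0.1285]
ee_rot: [0.357, 0.61, -0.36, 0.609]
ft_force: [1.8, 0.4, -2.8]
finger_gap: 0.0174
[0.5411 0.1216 0.167 ]
n 11 need 11.0
[-0.14,0.21,-0.96,-0.73,0.20,0.43,15,   -0.11,0.29,-0.95,-0.73,0.20,0.43,15,   -0.08,0.36,-0.93,-0.73,0.20,0.43,15,   -0.04,0.44,-0.90,-0.73,0.20,0.43,15,   -0.00,0.51,-0.86,-0.73,0.20,0.43,15]
[0.04,0.57,-0.82,-0.73,0.20,0.43,15,   0.08,0.63,-0.77,-0.73,0.20,0.43,15,   0.13,0.68,-0.72,-0.73,0.20,0.43,15,   0.17,0.73,-0.66,-0.73,0.20,0.43,15,   0.22,0.77,-0.60,-0.73,0.20,0.43,15]
[0.27,0.80,-0.54,-0.73,0.20,0.43,15]
```

```bash
python3 -m creep '[-0.14,0.21,-0.96,-0.73,0.20,0.43,15,   -0.11,0.29,-0.95,-0.73,0.20,0.43,15,   -0.08,0.36,-0.93,-0.73,0.20,0.43,15,   -0.04,0.44,-0.90,-0.73,0.20,0.43,15,   0,0.51,-0.86,-0.73,0.20,0.43,15]'
python3 -m creep '[0.04,0.57,-0.82,-0.73,0.20,0.43,15,   0.08,0.63,-0.77,-0.73,0.20,0.43,15,   0.13,0.68,-0.72,-0.73,0.20,0.43,15,   0.17,0.73,-0.66,-0.73,0.20,0.43,15,   0.22,0.77,-0.60,-0.73,0.20,0.43,15]'
python3 -m creep '[0.27,0.80,-0.54,-0.73,0.20,0.43,15, 0,0,0,0,0,0,15, 0,0,0,0,0,0,15]'
python3 - <<'E'
from plan import *
where();Rg,p=axlepose([0,-.0004,.045]);rows(Rg,p,15)
E
```

```text
t: 15.0
ee_pos: [0.5839, -0.0193, 0.1458]
ee_rot: [0.318, 0.654, -0.147, 0.67]
ft_force: [0.0, 0.1, -2.9]
finger_gap: 0.0171
t: 15.5
ee_pos: [0.5485, 0.0989, 0.1637]
ee_rot: [0.263, 0.664, 0.072, 0.696]
ft_force: [0.0, -0.9, -2.7]
finger_gap: 0.0176
t: 15.8
ee_pos: [0.542, 0.1216, 0.1672]
ee_rot: [0.251, 0.662, 0.114, 0.697]
ft_force: [0.7, -0.1, -2.2]
finger_gap: 0.0173
axle mag mm [ 0.8628  0.2697 70.1215] tilt err deg (tool) [-0.2206 -0.0776 -0.0103] F mag [ 0.6693 -1.0704 -1.9067] gap 0.01730580979238038 15.8
n 2 need 1.0
[0.50,-0.01,-0.02,-0.02,-0.01,-0.00,15,   0.50,-0.01,-0.02,-0.02,-0.01,-0.00,15]
```

```bash
python3 -m creep '[0.6,-0.02,-0.02,-0.02,0,0,15, 0.7,-0.01,-0.02,-0.02,0,0,15, 0.6,0,0,0,0,0,15, 0.1,0,0,0,0,0,15, 0,0,0,0,0,0,15]'
python3 -c "from plan import *;where()"; python3 held.py a3
```

```text
t: 16.3
ee_pos: [0.5461, 0.1454, 0.124]
ee_rot: [0.25, 0.662, 0.115, 0.697]
ft_force: [0.1, 0.2, -2.5]
finger_gap: 0.0171
axle mag mm [ 0.1991 -0.3675 20.6458] tilt err deg (tool) [ 0.0174 -0.0622 -0.0506] F mag [ 0.0569 -1.105  -2.2724] gap 0.017072468984417007 16.3
128 [  0.2182  -0.9354 -64.6787]
131 [ -9.545   -0.9247 -64.226 ]
136 [ -9.1052  -0.9245 -61.8936]
142 [-10.1761  -0.9226 -59.2675]
146 [ -8.7939  -0.9235 -57.1973]
160 [-14.5625  -0.9157 -51.6866]
180 [-14.283   -0.9134 -42.1128]
200 [-13.7221  -0.9112 -31.9615]
215 [-13.9929  -0.9087 -24.2742]
300 [-12.4849  -0.8962  26.7337]
320 [-13.2752  -0.8918  39.5137]
[(232, array([ 99.7, -22.4,  -5.6])), (236, array([ -5.4, -11. , -37. ])), (240, array([ -9.3,  -8.8, -38.2])), (244, array([-11.9,  -6.7, -39. ])), (248, array([-13.4,  -4.7, -39.4])), (252, array([-13.4,  -2.8, -39.4])), (256, array([-14.2,  -0.9, -39.6])), (260, array([-14.3,   1. , -39.7])), (264, array([-13.5,   2.9, -39.4])), (268, array([-11.2,   4.9, -38.8])), (272, array([ -9.8,   6.9, -38.3])), (276, array([ -6.2,   9.1, -37.3])), (280, array([99.7, 20.4, -5.7]))]
0.017072468984417007 [ 0.0911  0.1646 -2.5205]
```

View pics/a3.png

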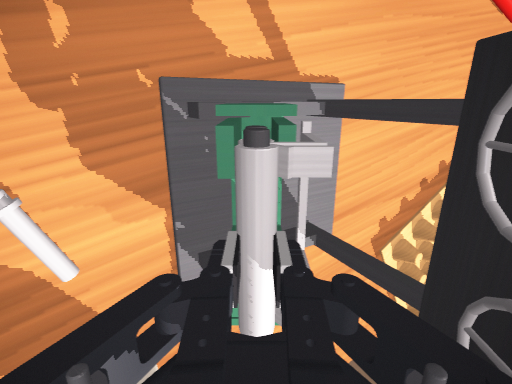

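Axle A is aligned over the mouth (axle at column 257, channel centre at about 256), the same as for the first. Pressing now.

```bash
python3 -m creep '[0.2,0,0,0,0,0,15, 0.2,0,0,0,0,0,15, 0.1,0,0,0,0,0,15]' 120
python3 -c "from plan import *;where()"
python3 -m creep '[0.15,0,0,0,0,0,15, 0.15,0,0,0,0,0,15, 0,0,0,0,0,0,15]' 
python3 -c "from plan import *;where()"
python3 -m creep '[0.15,0,0,0,0,0,15, 0.15,0,0,0,0,0,15, 0,0,0,0,0,0,15]' 
python3 -c "from plan import *;where()"; python3 held.py a4
```

```text
t: 16.65
ee_pos: [0.5487, 0.1511, 0.1142]
ee_rot: [0.249, 0.661, 0.115, 0.699]
ft_force: [-1.1, -7.5, 3.2]
finger_gap: 0.0173
axle mag mm [1.5858 0.0008 9.1249] tilt err deg (tool) [ 0.1022  0.1354 -0.029 ] F mag [ 0.4073 -4.9351  6.5671] gap 0.017328983212567227 16.65
t: 16.95
ee_pos: [0.5493, 0.1548, 0.1074]
ee_rot: [0.249, 0.661, 0.115, 0.699]
ft_force: [-0.1, -6.0, 0.8]
finger_gap: 0.0175
axle mag mm [ 1.5217 -0.1501  1.3486] tilt err deg (tool) [ 0.1061  0.1221 -0.0135] F mag [ 1.1141 -4.6756  3.6676] gap 0.01746568552525108 16.95
t: 17.25
ee_pos: [0.5501, 0.1585, 0.1009]
ee_rot: [0.249, 0.661, 0.115, 0.699]
ft_force: [0.3, -5.2, -0.6]
finger_gap: 0.0174
axle mag mm [ 1.5523 -0.1109 -6.2176] tilt err deg (tool) [ 0.1067  0.1228 -0.019 ] F mag [ 1.3587 -4.6406  1.9736] gap 0.017444197207680878 17.25
128 [  0.4527  -0.9352 -64.6586]
131 [ -8.7854  -0.925  -64.1495]
136 [ -8.9174  -0.9242 -61.8727]
142 [ -9.5223  -0.9228 -59.1771]
146 [ -9.6327  -0.9222 -57.3289]
160 [-14.2941  -0.9155 -51.6333]
180 [-13.2583  -0.9139 -41.8283]
200 [-13.7874  -0.9106 -31.9868]
215 [-13.9136  -0.9083 -24.2431]
300 [-13.4988  -0.8948  25.9139]
320 [-13.2064  -0.8913  39.5739]
[(232, array([ 73.1, -20. , -13.6])), (236, array([ -5. , -11. , -36.9])), (240, array([ -9.8,  -8.7, -38.3])), (244, array([-10.8,  -6.7, -38.6])), (248, array([-13.3,  -4.7, -39.4])), (252, array([-12.8,  -2.8, -39.2])), (256, array([-13.5,  -0.9, -39.4])), (260, array([-14. ,   1. , -39.6])), (264, array([-14.1,   2.9, -39.6])), (268, array([-11.2,   4.9, -38.7])), (272, array([-10.1,   6.9, -38.4])), (276, array([ -6.6,   9.1, -37.4])), (280, array([ 71.8,  17.9, -14. ]))]
0.017444197207680878 [ 0.347  -5.1752 -0.6111]
```

View pics/a4.png

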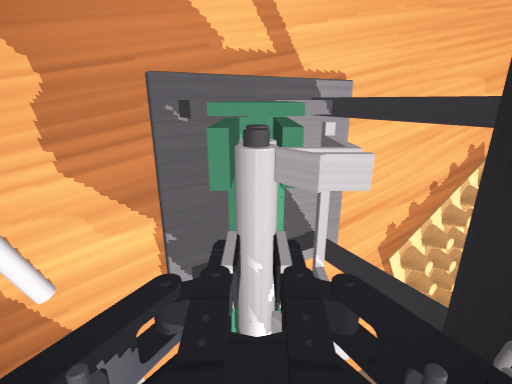

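```bash
python3 -m creep '[0.15,0,0,0,0,0,15, 0.15,0,0,0,0,0,15, 0,0,0,0,0,0,15]' 
python3 -c "from plan import *;where()"
python3 -m creep '[0.1,0,0,0,0,0,15, 0,0,0,0,0,0,15]' 
python3 -c "from plan import *;where()"
python3 held.py a5
```

```text
t: 17.6
ee_pos: [0.551, 0.1628, 0.0951]
ee_rot: [0.25, 0.66, 0.116, 0.699]
ft_force: [-0.3, -5.2, 4.9]
finger_gap: 0.0173
axle mag mm [  1.5364   0.7351 -13.4609] tilt err deg (tool) [ 0.1342  0.1197 -0.12  ] F mag [ 0.7724 -2.0478  6.8177] gap 0.017262308933030452 17.6
t: 17.8
ee_pos: [0.5512, 0.1641, 0.093]
ee_rot: [0.25, 0.66, 0.116, 0.699]
ft_force: [1.1, -4.9, 4.8]
finger_gap: 0.0177
axle mag mm [  1.489    0.8585 -15.9196] tilt err deg (tool) [ 0.1457  0.1145 -0.1239] F mag [ 2.0666 -1.5387  6.4089] gap 0.01766858292235149 17.8
128 [  0.7385  -0.9362 -64.6328]
131 [ -9.7229  -0.9247 -64.2465]
136 [ -9.4909  -0.9244 -61.9421]
142 [ -9.7378  -0.9233 -59.208 ]
146 [ -8.5098  -0.9241 -57.1555]
160 [-24.8571  -0.9054 -53.7992]
180 [-24.1648  -0.9037 -44.8758]
200 [-13.9153  -0.9112 -32.0327]
215 [-12.7798  -0.9102 -23.7694]
300 [-13.2094  -0.8958  26.1476]
320 [-12.9762  -0.8923  39.7838]
[(232, array([ 63.5, -19.2, -16.4])), (236, array([ -4.7, -11.1, -36.8])), (240, array([-10.1,  -8.7, -38.4])), (244, array([-12.4,  -6.7, -39.1])), (248, array([-13.6,  -4.7, -39.5])), (252, array([-22.2,  -2.7, -42. ])), (256, array([-24.9,  -0.9, -42.8])), (260, array([-25.8,   0.8, -43.1])), (264, array([-28. ,   2.5, -43.8])), (268, array([-30.2,   4.1, -44.4])), (272, array([-31.9,   5.6, -44.9])), (276, array([-32.9,   7.2, -45.2])), (280, array([-34.7,   8.6, -45.8]))]
0.01766858292235149 [ 1.1333 -4.855   4.7809]
```

View pics/a5.png

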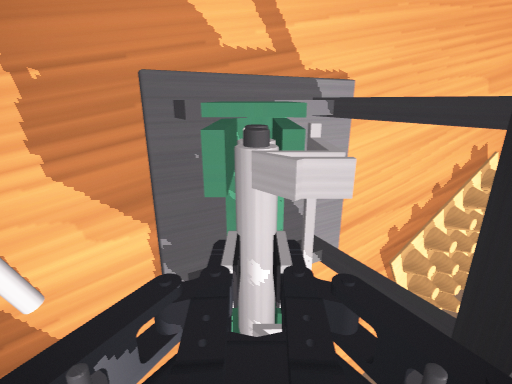

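The catch has snapped over the second axle (tip at (253,165)), and the lower axle's stub shows just behind the upper one at (256,127). Releasing.

```bash
python3 -m creep '[0,0,0,0,0,0,24, 0,0,0,0,0,0,30, 0,0,0,0,0,0,40, 0,0,0,0,0,0,40]' 60
python3 held.py a6|sed -n '5,9p'
python3 -m creep '[-0.6,0,0,0,0,0,44, -0.9,0,0,0,0,0,50, -1,0,0,0,0,0,55, -1,0,0,0,0,0,55, -1,0,0,0,0,0,55]'
python3 - <<'E'
from plan import *
o=ctrl.get_obs();K,P=pose("wrist",o)
p,d=ctrl.camera("wrist");cv2.imwrite("pics/a7.png",p[:,:,::-1]);cv2.imwrite("pics/a7c.png",cv2.resize(p[90:280,160:340,::-1],(568,600),interpolation=cv2.INTER_CUBIC))
Rm,mo=setmag()
for r in (150,165,180,195,210,225):
    print(r,[tuple(np.round(Rm.T@(ray(K,P,(u,r))[0]+ray(K,P,(u,r))[1]*d[r,u]-mo)*1000).astype(int).tolist()) for u in (246,252,258,264)])
p,d=ctrl.camera("top");cv2.imwrite("pics/top1.png",p[:,:,::-1])
p,d=ctrl.camera("scene");cv2.imwrite("pics/scene1.png",p[:,:,::-1])
E
```

```text
t: 18.25
ee_pos: [0.5492, 0.1649, 0.0916]
ee_rot: [0.25, 0.662, 0.116, 0.697]
ft_force: [-0.8, -0.1, -0.7]
finger_gap: 0.0402
146 [-14.5201  -0.9179 -58.0837]
160 [-25.7042  -0.9046 -53.9704]
180 [-25.7367  -0.9021 -45.3125]
200 [-18.3041  -0.907  -33.5977]
215 [-18.5771  -0.9046 -26.1893]
t: 18.8
ee_pos: [0.5384, 0.1089, 0.1901]
ee_rot: [0.25, 0.662, 0.116, 0.697]
ft_force: [0.9, -0.4, -0.5]
finger_gap: 0.0553
150 [(-37, -9, -1), (-38, -4, 0), (-38, 2, -1), (-40, 6, 11)]
165 [(-24, -9, -4), (-25, -4, -1), (-25, 2, -1), (-24, 7, -6)]
180 [(-11, -9, -2), (-12, -4, 0), (-11, 2, -1), (-10, 7, -5)]
195 [(3, -9, -2), (2, -4, 0), (3, 2, -1), (4, 7, -5)]
210 [(17, -9, -3), (16, -4, 0), (16, 2, -1), (18, 7, -5)]
225 [(32, -9, -2), (31, -4, 0), (31, 2, -1), (33, 7, -4)]
```

View pics/a7c.png

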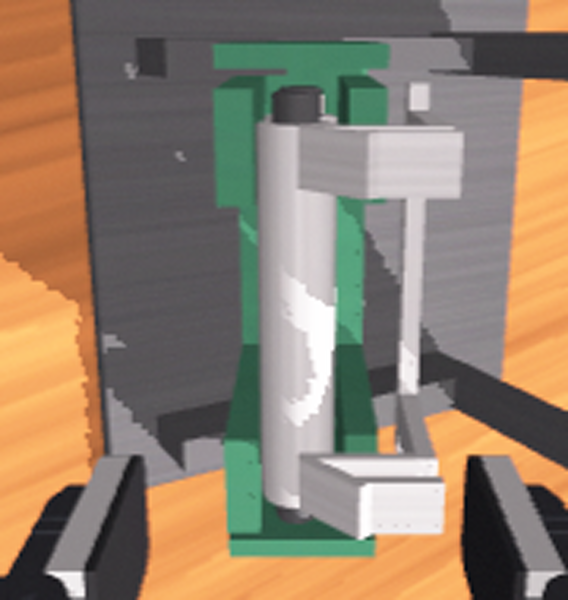

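View pics/scene1.png

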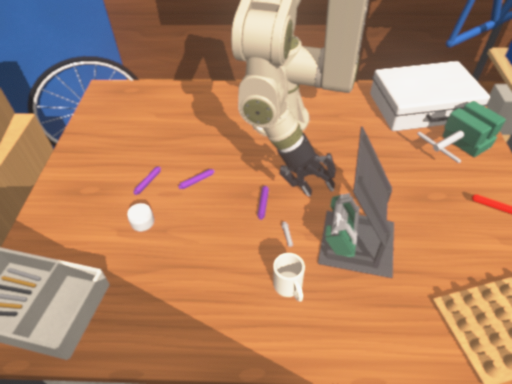

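View pics/top1.png

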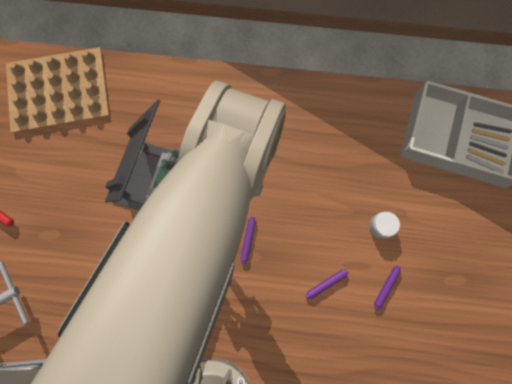

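Both noses lie over the upper axle, whose top is at magazine z of about 0, so its axis is at -11 as it should be. No axle is left on the bench, and the spindle (287,234), mug (289,275) and tin (141,217) are at their old pixels. I'm checking the hold once more, then handing in.

```bash
python3 -m creep '[-1,0,0,0,0,0,55, -0.5,0,0,0,0,0,55, 0,0,0,0,0,0,55, 0,0,0,0,0,0,55, 0,0,0,0,0,0,55]'
python3 - <<'E'
from plan import *
a=cv2.imread("pics/scene1.png");p,d=ctrl.camera("scene");b=p[:,:,::-1]
print(np.abs(a[195:280,320:400].astype(int)-b[195:280,320:400]).mean())
s=cv2.imread("pics/scene0.png")
for n,(x0,y0,x1,y1) in dict(thin=(278,218,298,250),mug=(270,250,308,302),tin=(124,200,158,234)).items(): print(n,np.abs(s[y0:y1,x0:x1].astype(int)-b[y0:y1,x0:x1]).mean())
ctrl.finish_job();print(ctrl.get_obs()['t'])
E
```

```text
t: 19.45
ee_pos: [0.5344, 0.0913, 0.2205]
ee_rot: [0.25, 0.662, 0.116, 0.697]
ft_force: [-0.3, 0.3, -0.3]
finger_gap: 0.0553
0.5985784313725491
thin 0.6265625
mug 0.5086032388663968
tin 0.46856978085351786
the job is handed in; nothing more can be done
the job is handed in; nothing more can be done
```

Both loose axles are in the magazine, stacked under the closed catch, and I handed the job in at about 19.5 s of the 64 s allowed. I pressed each one to about z = -16 mm, saw the catch snap over it in the wrist picture, and only then opened the fingers.

- **Upper axle:** both catch noses lie over it. Its top measures magazine z ≈ 0, so its axis is at about -11 mm, as it should be.
- **Lower axle:** I could not measure it after the second loading. It was seen caught on its own before that. Just before I let the second axle go, its stub showed behind the upper one.
- **Bystanders:** the spindle, mug and tin look the same as in the first scene picture (mean pixel difference about 0.5). No axle is left on the bench, and the purple look-alikes were not touched.
- **What disagreed:**
  - The finger opening read about 18 mm on the 22 mm axles, probably give in the fingers.
  - While closing on the first axle, the tool was pushed up about 4 mm with about 6 N.
  - The pressing force read lower than the 10 to 15 N stated: the highest values I printed were about 6 N and 8 N.

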